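Wring a ground block onto its mate on a tilted angle plate

ROBOT

A 6-joint arm with a two-finger parallel gripper is mounted at the origin on the work surface. World frame = base frame: x ahead of the robot, y to its left, z up, the work surface at z = 0. Lengths are in mm, angles in rad, forces in N, time in s.
With the tool pointing down it reaches from about 275 to 1000 mm from the base axis. Payload 8.4 kg.
Tool frame: the origin (TCP) lies on the mounting face of the last link; the fingertips stand 173 mm ahead of it and the grasp point (between the pads) lies 155 mm ahead of it; z points along the fingers, y is the direction in which the jaws open and shut (so a half turn about z gives the same grasp; the last joint's range is limited). The gripper opens to 85 mm and grips with 20 to 120 N. Pads are 22 mm wide; open, the fingers measure 114 mm over their backs; the gripper's body (76 mm by 85 mm) begins 54 mm behind the grasp point. The pads swing forward as they close: fully open they stand 13 mm farther back than shut.
Start: joints at [1.308, 0.353, 1.633, -0, 1.155, -0.002], TCP at [161.157, 603.869, 404.681] pointing down, gripper open.
Joint ranges: [-2.63, 2.63], [-0.92, 2.1], [0.06, 2.66], [-1.3, 4.44], [0, 2.69], [-3.02, 3.02]. Speed limits (rad/s): [2.22, 2.22, 2.79, 3.14, 3.14, 3.14].

INTERFACE

Orientations are given as [roll, pitch, yaw] about the fixed x, y, z axes, in that order (R = Rz(yaw) Ry(pitch) Rx(roll)).
In Python, from rig import r, grab_frame, spotter gives the robot as it stands.
- The arm moves only by the tool apply_moves, never from a script. Its argument "motion" is text: rows parted by semicolons, each of 5 numbers parted by spaces: the opening, from -1 (shut) to 1 (fully open), then the shift along the tool's x, y, z as a fraction of full scale, then the turn about the tool's z as a fraction of full scale. In form: hand x y z twist; .... A call has 1 to 20 rows; each row is the pose to reach, as a shift and turn from the pose commanded when the call began, along the tool's axes at that moment, turning the shorter way round; what a row does not reach only later rows make up. Full scale, the value 1, is 1 m for a shift and pi rad for a turn. A row lasts 1/12 s, in which the tool goes at most 41.7 mm and 7.16 degrees, less where a joint would pass 70% of its speed; a pose out of reach is approached as far as the arm can. A call with a number of a shift or a turn outside -1 to 1 is refused whole. A call with a gripper value outside its range is refused whole. The fingers move at their own pace and stop on an object; "squeeze" is the grip in N (left out, the last holds). Time passes only in rows, so rows that repeat a pose let the fingers close. It gives the time, the measured TCP pose, the force and the opening at its end, in the units of the state.
- r.sense(): the state, without advancing time (a new reading comes with each control period).
- grab_frame(name): name is "side" or "top"; returns a dict with "img" (420x560x3 uint8, red, green, blue), "fx", "fy", "cx", "cy" (pixels), "R" (3x3) and "t" (3): a world point X has camera coordinates R X + t. Camera axes: x right, y down, z forward; pixel columns grow to the right and rows downward; lengths in mm; the calibration is good to about 2 mm. A picture is of the moment at which its call begins. There is no depth.
- r.sign_off(): hands the job in, once; it reports no verdict.
Trained networks look in the newest picture that a camera, given by its name, has taken for a name from the list of things; names that differ only in an ending like _2 or _b are one class to them, and where a whole thing is asked for, a point or a joint stands for the part that bears it (a point fixed in the world has none). Each returns a list of dicts, best first, with "conf" (0 to 1); they miss things now and then, are a little off and sometimes report something else, mostly with a low value. They report only what shows in the picture. A call takes as long as a camera call. They do not tell look-alikes from the thing itself.
- spotter.boxes_of(query, camera): "point" ([x, y, z] in mm, in world coordinates, good to about 4 mm: the middle of the surface that is visible of it).
- spotter.place_of(query, camera): "point" ([x, y, z] in mm, in world coordinates, good to about 4 mm: a listed point, or the origin of a listed thing).
The state is a dict: "clock": time; "qpos": joint angles; "qvel": joint speeds; "joint_efforts": joint torques, N m; "eef_pos": TCP position; "tcp_rot": TCP orientation; "contact_force": force on the tool from outside, world axes, zero at the start; "wrist_torque": the same for the moment, N m; "opening": opening from 0.0 (shut) to 1.0 (fully open).
Only numpy, scipy, OpenCV 4.12 (cv2) and the standard library are available. Lean on these libraries where they do the work, as an engineer would, in place of code of your own. Each camera call takes 0.05 s, during which the arm holds its last target.

TASK

On the tilted angle plate a ground steel block is screwed down against a fence and a hook stop; double its height by wringing its loose twin (the loose block of exactly the same size) onto it. Lay the loose block flat and lengthwise on the fixed one but well short of the stop, with only about half of the two faces overlapping, then keep it lightly pressed down while you slide it along under the hook of the stop, until it is home against both the fence and the stop with sides and ends flush. Be gentle with the ground faces, let go, and leave the other things on the bench where they are.

Things in the scene. Friction and masses are not known exactly. Their poses are not given: they have to be found in the camera images.
- block_centre (a point): The loose block to use: a plain ground steel bar 120 x 35 x 25 mm, about 0.8 kg, lying flat (25 mm high) on the bench. The point is its centre, 12.5 mm above its underside. Axes: x along its 120 mm length, y across its 35 mm width, z through its 25 mm thickness (up at the start). It is the same either way round.
- fixed_face (a point): Middle of the upper face of the fixed block (120 x 35 x 25 mm ground steel), screwed flat on the angle plate's hinged top. z: square out of that face, 24 to 36 degrees from vertical; x: up the slope, across its 35 mm width; y: level, along its length, towards the hook stop. When home the loose block's centre is at (0, 0, 12.5 mm) here. Friction of steel on steel about 0.6.
- fence_edge (a point): Middle of the top inner edge of the fence, a 12 mm thick, 185 mm long steel strip along the low side of the fixed block and beyond its open -y end; same axes as fixed_face, where this point is at (-17.5, -17.5, 5) mm. Its inner face touches the fixed block's side; it stands 5 mm above the fixed block's face, so it catches only the lowest 5 mm of the loose block.
- hook_lip (a point): Hook stop across the fixed block's +y end, touching it (inner face at y = 60 mm from fixed_face). At its top a lip, 47 mm wide and 9 mm thick, reaches back 18 mm over the block's end. The point, at (0, 51, 29) mm in the axes of fixed_face, is the middle of its underside: the 25 mm thick loose block passes below with 4 mm to spare. Same axes.
- tilt_top (a joint): Tilt of the angle plate's hinged top, rad; 0 = level, growing as its far-from-fence edge is raised. Starts between 0.42 and 0.62 and is locked: pushing does not move it. In the axes of fixed_face the top is a flat plate 25 mm below that face, from x = -60 to 140 mm and y = -119 to 119 mm; a parked strap clamp with a stud 30 mm high stands on it beyond x = 90 mm.
- short_block_centre (a point): Centre of another loose ground bar, 85 x 35 x 25 mm, too short: leave it alone. x along its length.
- wide_block_centre (a point): Centre of another loose ground bar, 120 x 50 x 14 mm, wider and thinner: leave it alone. x along its length.
- coupling: Dark steel pipe coupling standing on end, 60 mm across, 50 mm high, origin under its centre. Leave it alone.
- flange: Rusty pipe flange lying flat with its hub up, 115 mm across, 40 mm high, origin under its centre. Leave it alone.
- spray_can: White spray can, standing, 65 mm across, 190 mm high, origin under its centre. Leave it alone.
- wrench: Steel wrench 200 mm long lying flat, about 15 mm thick, origin under its middle. Leave it alone.
Mind the look-alikes: they are no part of the job. What is shaped like the part that bears block_centre but black or purple is not meant.

How it is judged (in metres and radians):
On the way, in this order (a step that is already met when the one before it is completed fails the run):
1. the loose block lies flat and lengthwise on the fixed block's face, pressed on it, its end 25 to 105 mm short of the stop (y of block_centre in the frame of fixed_face between -0.105 and -0.025 m and x of block_centre in the frame of fixed_face between -0.012 and 0.012 m and z of block_centre in the frame of fixed_face between 0.0105 and 0.014 m and angle between the z axis of block_centre and the z axis of fixed_face, either way round below 0.05 rad and angle between the x axis of block_centre and the y axis of fixed_face, either way round below 0.09 rad and contact force between block and tilt_top above 1.5 N), for 0.1 s.
2. it is slid on, still flat and pressed on the face, through the last 20 mm before the stop (y of block_centre in the frame of fixed_face between -0.02 and -0.004 m and x of block_centre in the frame of fixed_face between -0.006 and 0.006 m and z of block_centre in the frame of fixed_face between 0.0105 and 0.014 m and angle between the z axis of block_centre and the z axis of fixed_face, either way round below 0.05 rad and angle between the x axis of block_centre and the y axis of fixed_face, either way round below 0.09 rad and contact force between block and tilt_top above 1.5 N), for 0.04 s.
At the end, for the whole second after the job is handed in: The loose block lies flat on the fixed block's face (faces within 1.5 mm and 3 degrees, bearing on it), flush with it to 2 mm at the sides and at the ends and parallel to 1.7 degrees, home against fence and stop, released and at rest (x of block_centre in the frame of fixed_face between -0.002 and 0.002 m and y of block_centre in the frame of fixed_face between -0.002 and 0.002 m and z of block_centre in the frame of fixed_face between 0.0105 and 0.014 m and angle between the z axis of block_centre and the z axis of fixed_face, either way round below 0.05 rad and angle between the x axis of block_centre and the y axis of fixed_face, either way round below 0.09 rad and contact force between block and tilt_top above 1.5 N and angle between the x axis of block_centre and the y axis of fixed_face, either way round below 0.03 rad and contact force between block and the fingers below 0.1 N and linear speed of block below 0.01 m/s); the robot touches nothing.
It fails at once if the loose block is pressed or knocked against the angle plate with more than 45 N (contact force between block and tilt_top above 45 N).
It fails at once if another thing on the bench is moved by more than 20 mm (distance of any of short_block_centre, wide_block_centre, coupling, flange, spray_can, wrench from where it was at the start of the episode above 0.02 m).
It also fails if it takes over 59 s, if anything falls off the work surface, if the arm or the gripper's body presses on something with over 40 N, if the wrist force passes 120 N, or if a joint passes its speed limit or range.

## Working session

There is one attempt and no reset: what is moved stays moved. The work goes in short steps, Python scripts to look and compute and a tool call to move; the robot and the scene stay as the last step left them, time stands still between calls to the robot, and variables do not carry over. Pictures are saved under pics/ and viewed, and the job is handed in when it is done.

Besides the shell and the picture viewer there is one more tool, called after "Request:" as a command line: name --argument value ..., lists and objects as JSON in quotes. apply_moves: Moves the arm, as the interface text tells. Its arguments: {"type":"object","properties":{"motion":{"type":"string"},"squeeze":{"type":"number"}},"required":["motion"]}

```bash
ls; mkdir -p pics
python3 - <<'E'
from rig import r, grab_frame, spotter
import cv2,numpy as np
print(r.sense())
for n in ["side","top"]:
    f=grab_frame(n)
    cv2.imwrite(f"pics/{n}0.png",f["img"][:,:,::-1])
    print(n,f["fx"],f["fy"],f["cx"],f["cy"],f["R"],f["t"], -np.array(f["R"]).T@np.array(f["t"]))
    for q in ["block_centre","fixed_face","fence_edge","hook_lip","short_block_centre","wide_block_centre"]:
        print(q,[(np.round(d["point"]).tolist(),round(d["conf"],2)) for d in spotter.place_of(q,n)])
E
```

```text
pics
{'clock': 0.0, 'qpos': array([ 1.30759857e+00,  3.53604595e-01,  1.63413793e+00, -8.52181079e-06,
        1.15520784e+00, -2.38865926e-03]), 'qvel': array([ 0.00101153, -0.00095256, -0.0002822 , -0.00183965, -0.00048727,
       -0.00032399]), 'joint_efforts': array([-2.23115283e-03, -6.05254841e+01, -3.42068374e+01, -1.19315027e-04,
        9.56959964e-03, -5.66039614e-05]), 'eef_pos': array([161.09519849, 603.63043775, 403.98710296]), 'tcp_rot': array([-3.14023493e+00,  4.54862345e-06,  2.88078701e+00]), 'contact_force': array([ 0.23496458,  0.3088316 , -0.04354553]), 'wrist_torque': array([-0.06131003,  0.01639074, -0.00970566]), 'opening': 1.0004182514997033}
side 428.0497700689351 428.0497700689351 283.4317025791502 214.78687628459184 [[ 0.73021635 -0.68299731  0.01728436]
 [-0.42107811 -0.46982376 -0.77586008]
 [ 0.53803096  0.55926765 -0.63066821]] [-348.60657853  270.5279977  1017.04470481] [-178.7298943  -679.7970768   857.33507743]
block_centre [([165.0, -329.0, 14.0], 0.91), ([462.0, -117.0, 13.0], 0.9), ([420.0, -406.0, 9.0], 0.64), ([589.0, 132.0, 113.0], 0.22)]
fixe
[... 195 characters left out ...]
ntre [([621.0, -138.0, 14.0], 0.83)]
wide_block_centre [([545.0, -309.0, 9.0], 0.84)]
top 511.11430709440907 511.11430709440907 281.36923583823 215.8200701325965 [[-0.02051159 -0.99975323 -0.00852908]
 [-0.98704167  0.02160728 -0.15900271]
 [ 0.15914777  0.00515716 -0.9872413 ]] [  30.40124161  456.50604606 1547.75363311] [ 204.89253316   12.54787284 1600.85130949]
block_centre [([462.0, -122.0, 11.0], 0.93), ([426.0, -412.0, 8.0], 0.71), ([283.0, 219.0, 11.0], 0.7), ([166.0, -322.0, 15.0], 0.58)]
fixed_face [([589.0, 136.0, 111.0], 0.66)]
fence_edge [([617.0, 138.0, 113.0], 0.91)]
hook_lip []
short_block_centre [([627.0, -136.0, 14.0], 0.83)]
wide_block_centre [([548.0, -307.0, 5.0], 0.87)]
```

View pics/side0.png

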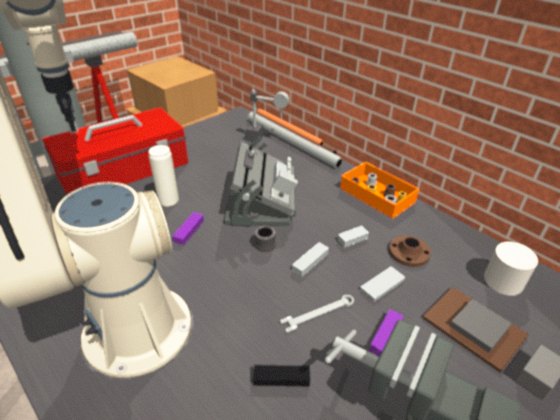

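View pics/top0.png

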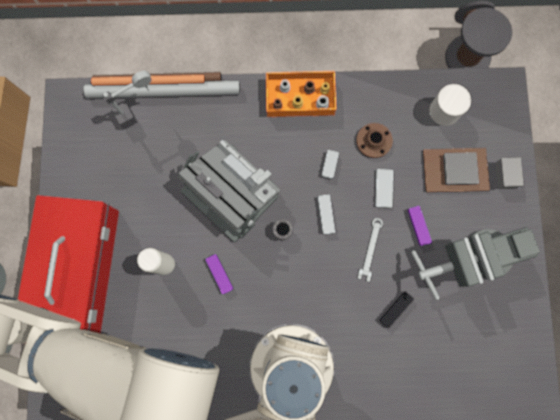

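Candidates for the loose block, by top-view pixel: steel bar (326,214), short bar (330,164), wide bar (384,187), purple bars (218,274) and (420,226), and black bar (396,310). By description I choose the one at (326,214). Next I'll check it in a close crop, along with the angle plate.

Run:
```python
import cv2,numpy as np
t=cv2.imread("pics/top0.png");s=cv2.imread("pics/side0.png")
a=cv2.resize(t[130:250,165:365],None,fx=4,fy=4,interpolation=cv2.INTER_CUBIC);cv2.imwrite("pics/topc.png",a)
b=cv2.resize(s[125:285,215:375],None,fx=3.7,fy=3.7,interpolation=cv2.INTER_CUBIC);cv2.imwrite("pics/sidec.png",b)
```

```text
(no output)
```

View pics/topc.png

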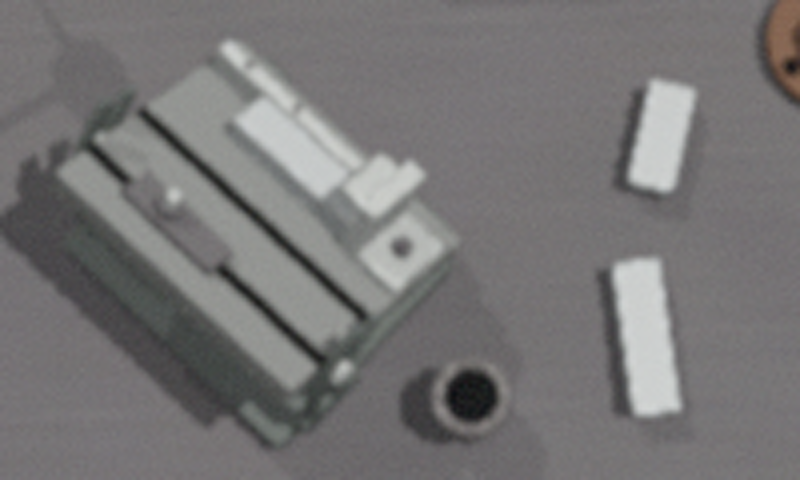

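View pics/sidec.png

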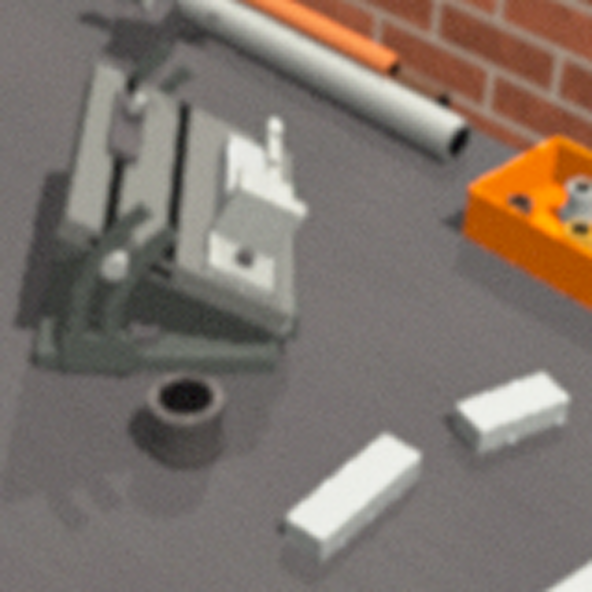

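The bar at (326,214) is long and 35 wide, clearly longer than the short bar, so it is the right one. The angle plate's fence lies on its far (+x) side and the hook is at about (260,176) in the top view. I'll zoom in further for a model fit.

Run:
```python
import cv2,numpy as np
def crop(src,x0,y0,w,h,s,out):
    i=cv2.imread(src)[y0:y0+h,x0:x0+w]
    a=cv2.resize(i,None,fx=s,fy=s,interpolation=cv2.INTER_CUBIC)
    for k in range(0,w,10):
        cv2.putText(a,str(x0+k),(k*s,10),0,.35,(0,0,255),1);cv2.line(a,(k*s,0),(k*s,h*s),(0,0,255) if 0 else (90,60,60),1)
    for k in range(0,h,10):
        cv2.putText(a,str(y0+k),(0,k*s+4),0,.35,(0,0,255),1);cv2.line(a,(0,k*s),(w*s,k*s),(90,60,60),1)
    cv2.imwrite(out,a)
crop("pics/top0.png",175,135,110,82,7,"pics/t7.png")
crop("pics/side0.png",220,135,85,85,7,"pics/s7.png")
```

```text
(no output)
```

View pics/t7.png

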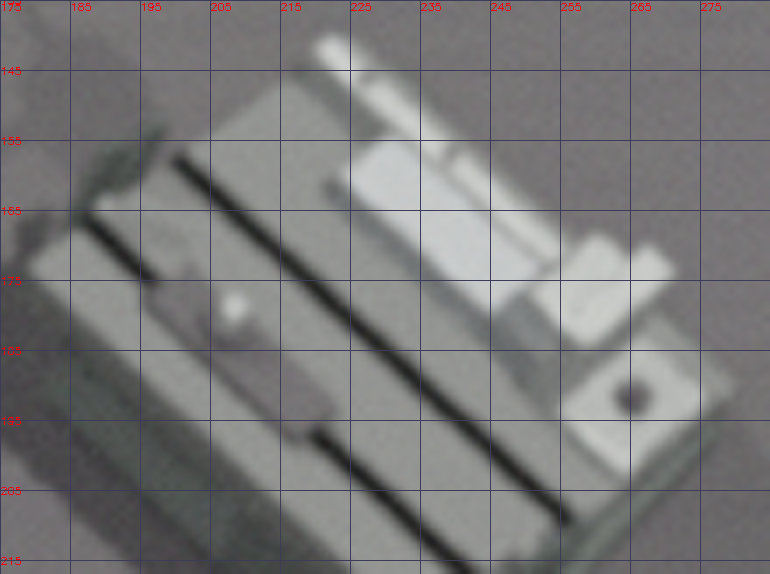

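View pics/s7.png

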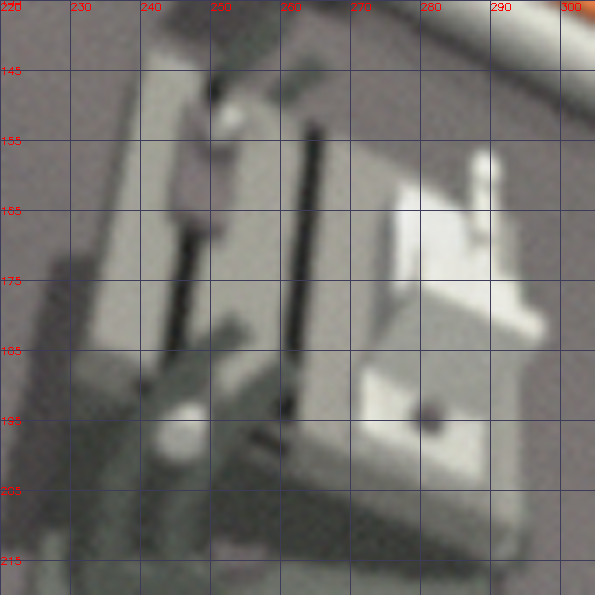

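```bash
cat > h.py <<'E'
import numpy as np,cv2
from rig import r,grab_frame,spotter
from scipy.optimize import least_squares
def proj(f,X):
    c=(np.array(f["R"])@np.atleast_2d(X).T).T+np.array(f["t"])
    return np.c_[f["fx"]*c[:,0]/c[:,2]+f["cx"],f["fy"]*c[:,1]/c[:,2]+f["cy"]]
def pose(p):  # centre, yaw of y axis, tilt
    x,y,z,a,th=p
    Y=np.array([np.cos(a),np.sin(a),0]);H=np.array([Y[1],-Y[0],0]) # upslope horizontal
    Xa=np.cos(th)*H+np.sin(th)*np.array([0,0,1]);Z=np.cross(Xa,Y)
    return np.array([x,y,z]),np.c_[Xa,Y,Z]
def w(p,L):
    c,R=pose(p);return c+np.atleast_2d(L)@R.T
E
cat > fit.py <<'E'
from h import *
T=[((140,-119,-25),(179.3,173.6)),((140,119,-25),(238.75,228)),((-60,119,-25),(279.7,190)),((17.5,-60,0),(223.6,159.6)),((-17.5,-60,5),(231,154.3)),((-17.5,-110,5),(220.4,142.1)),((-29.5,-110,5),(222.6,140)),((23.5,42,38),(250.7,176.1)),((-23.5,42,38),(260.3,168.6))]
S=[((140,-119,-25),(241.4,143.3)),((140,119,-25),(232.6,184.3)),((-60,119,-25),(294.3,210.7)),((23.5,42,38),(277.9,175.7)),((17.5,-60,0),(277.1,161.4))]
ft=grab_frame("top");fs=grab_frame("side")
def res(p):
    return np.r_[(proj(ft,w(p,[a for a,_ in T]))-np.array([b for _,b in T])).ravel(),(proj(fs,w(p,[a for a,_ in S]))-np.array([b for _,b in S])).ravel()]
o=least_squares(res,[590,137,111,np.arctan2(-.88,-.47),.52],loss='soft_l1')
print(o.x,o.cost);print(np.round(res(o.x).reshape(-1,2),1))
np.save("fix.npy",o.x)
segs=[]
def rect(x0,x1,y0,y1,z): 
    q=[(x0,y0,z),(x1,y0,z),(x1,y1,z),(x0,y1,z)]
    return [(q[i],q[(i+1)%4]) for i in range(4)]
segs=rect(-60,140,-119,119,-25)+rect(-17.5,17.5,-60,60,0)+rect(-29.5,-17.5,-110,75,5)+rect(-23.5,23.5,42,60,38)
for f,n,(x0,y0,ww,hh),s in [(ft,"top",(170,130,120,105),5),(fs,"side",(215,130,95,95),6)]:
    im=cv2.resize(f["img"][y0:y0+hh,x0:x0+ww,::-1],None,fx=s,fy=s,interpolation=cv2.INTER_CUBIC)
    for a,b in segs:
        q=(proj(f,w(o.x,[a,b]))-[x0,y0]+.5)*s
        cv2.line(im,tuple(int(v) for v in q[0]),tuple(int(v) for v in q[1]),(0,0,255),1)
    cv2.imwrite(f"pics/ov_{n}.png",im)
E
python3 fit.py
```

```text
[ 5.87660264e+02  1.35381562e+02  1.08523809e+02 -2.33581983e+00
  4.78412615e-01] 10.35638262145553
[[ 0.  -0.7]
 [-0.2 -0.4]
 [ 1.1 -0.4]
 [ 0.2  0.2]
 [ 0.8 -1.4]
 [-0.5  0.1]
 [-0.   0.2]
 [-0.2  0.3]
 [ 0.4 -0.6]
 [-1.7 -0.2]
 [-0.6  0.6]
 [-1.1  0.7]
 [ 1.1 -5.4]
 [-1.3  1. ]]
```

View pics/ov_top.png

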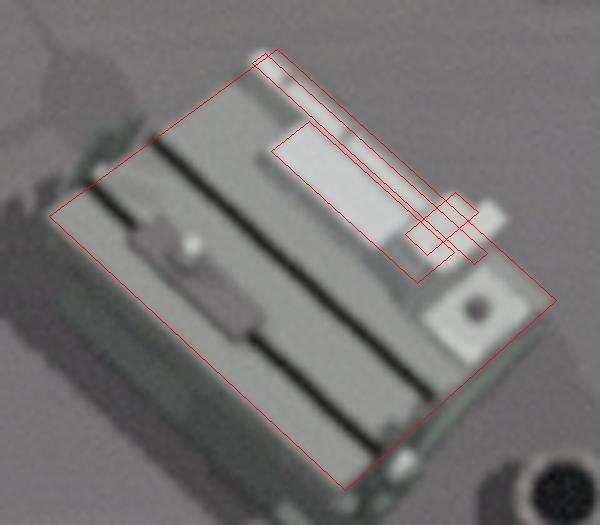

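View pics/ov_side.png

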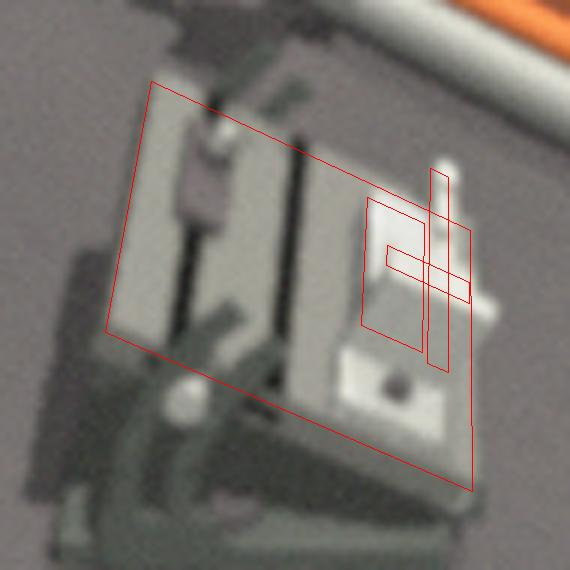

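```bash
sed -i 's/,((23.5,42,38),(277.9,175.7))//' fit.py
python3 - <<'E'
s=open('fit.py').read()
s=s.replace("def res(p):\n    return np.r_[","def res(p):\n    N=(w(p,[(0,0,0),(0,0,0),(-17.5,-17.5,5),(-17.5,-17.5,5),(0,51,29)])-np.array([[591,139,114],[589,136,111],[615,134,113],[617,138,113],[564,88,139]]))/4\n    return np.r_[N.ravel()*0.7,")
s=s.replace("print(np.round(res(o.x).reshape(-1,2),1))","v=res(o.x);print(np.round(v[:15].reshape(-1,3)/.7*4,1));print(np.round(v[15:].reshape(-1,2),1))\nJ=o.jac;print(np.sqrt(np.diag(np.linalg.inv(J.T@J))))")
open('fit.py','w').write(s)
E
python3 fit.py
cat > blk.py <<'E'
from h import *
import sys
# block pose on bench by fitting min-area rect of bright pixels' backprojection
f=grab_frame("top");im=f["img"]
x0,y0,x1,y1=[int(v) for v in sys.argv[1:5]]
hsv=im[y0:y1,x0:x1].astype(float).mean(2)
m=(hsv>165).astype(np.uint8)
n,l,st,ce=cv2.connectedComponentsWithStats(m);k=1+np.argmax(st[1:,4])
pts=np.argwhere(l==k)[:,::-1]+[x0,y0]
R=np.array(f["R"]);t=np.array(f["t"]);C=-R.T@t
d=np.c_[(pts[:,0]-f["cx"])/f["fx"],(pts[:,1]-f["cy"])/f["fy"],np.ones(len(pts))]@R
z=25.;P=C+d*((z-C[2])/d[:,2])[:,None]
print(st[k],P[:,:2].mean(0),cv2.minAreaRect(P[:,:2].astype(np.float32)))
q=P[:,:2]-P[:,:2].mean(0);ev,V=np.linalg.eigh(q.T@q/len(q));print(np.sqrt(12*ev),np.degrees(np.arctan2(V[1,1],V[0,1])))
E
python3 blk.py 310 185 345 245
```

```text
[ 5.87610978e+02  1.34866757e+02  1.11690872e+02 -2.33335519e+00
  4.68207228e-01] 7.1547921492490945
[[-3.4 -4.1 -2.3]
 [-1.4 -1.1  0.7]
 [-2.4  1.2 -4.7]
 [-4.4 -2.8 -4.7]
 [-2.2  0.9 -1.4]]
[[-0.  -0.6]
 [-0.1 -0.4]
 [ 1.4 -0.8]
 [ 0.2 -0. ]
 [ 0.9 -1.6]
 [-0.5 -0.2]
 [-0.1 -0.1]
 [-0.2  0.2]
 [ 0.4 -0.8]
 [-1.8 -0.6]
 [-0.6  0.2]
 [-0.7 -0.2]
 [-1.3  0.3]]
[1.18608245 1.061742   1.97365474 0.009162   0.01877737]
[  9  10  16  39 431] [ 462.19933962 -119.40965694] ((462.4485778808594, -119.18584442138672), (121.47288513183594, 35.057334899902344), 5.956870079040527)
[ 34.97070589 121.19623644] -174.06086033965417
```

View pics/ov_side.png

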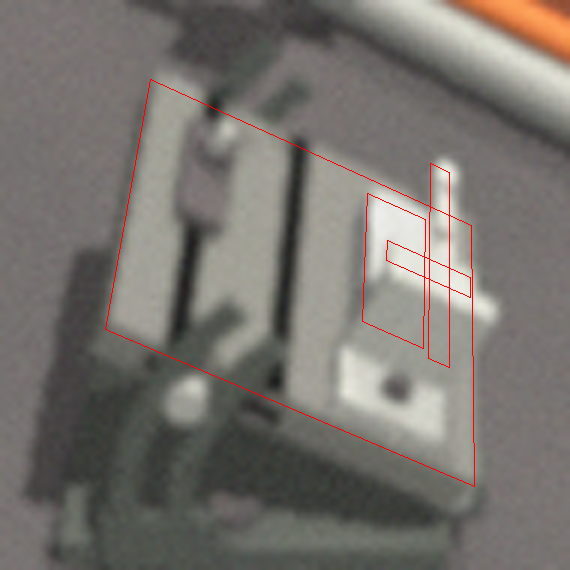

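```bash
cat >> h.py <<'E'
def Rt():
    from scipy.spatial.transform import Rotation as Ro
    return Ro.from_euler('xyz',r.sense()["tcp_rot"]).as_matrix()
def rel(target,yaw=None):
    s=r.sense();R=Rt();d=R.T@(np.array(target)-s["eef_pos"])/1000
    tw=0
    if yaw is not None:
        tw=-((yaw-s["tcp_rot"][2]+np.pi)%(2*np.pi)-np.pi)/np.pi
    return np.round(d,4),round(tw,4)
def st():
    s=r.sense();print("t",round(s["clock"],2),"p",np.round(s["eef_pos"],1),"rot",np.round(s["tcp_rot"],4),"F",np.round(s["contact_force"],1),"open",round(s["opening"],3),"q",np.round(s["qpos"],2))
E
python3 - <<'E'
from h import *
st()
print(rel([462.3,-119.3,404],np.radians(185.94)),rel([462.3,-119.3,270],np.radians(185.94)))
E
```

```text
t 0.95 p [161.2 603.9 404.7] rot [-3.1416  0.      2.8809] F [-1.1 -1.3 -0.7] open 1.0 q [ 1.31  0.35  1.63 -0.    1.16 -0.  ]
(array([-0.4774, -0.6211,  0.0007]), np.float64(-0.116)) (array([-0.4774, -0.6211,  0.1347]), np.float64(-0.116))
```

Request:
apply_moves --motion "1 -0.4774 -0.6211 0 -0.116;1 -0.4774 -0.6211 0 -0.116;1 -0.4774 -0.6211 0 -0.116;1 -0.4774 -0.6211 0 -0.116;1 -0.4774 -0.6211 0 -0.116;1 -0.4774 -0.6211 0 -0.116;1 -0.4774 -0.6211 0 -0.116;1 -0.4774 -0.6211 0 -0.116;1 -0.4774 -0.6211 0 -0.116;1 -0.4774 -0.6211 0 -0.116;1 -0.4774 -0.6211 0 -0.116;1 -0.4774 -0.6211 0 -0.116;1 -0.4774 -0.6211 0 -0.116;1 -0.4774 -0.6211 0 -0.116;1 -0.4774 -0.6211 0 -0.116;1 -0.4774 -0.6211 0 -0.116;1 -0.4774 -0.6211 0 -0.116;1 -0.4774 -0.6211 0 -0.116;1 -0.4774 -0.6211 0 -0.116;1 -0.4774 -0.6211 0 -0.116" --squeeze 20

```text
clock: 2.62
eef_pos: [464.3, -123.9, 405.1]
tcp_rot: [-3.139, 0.002, -3.041]
contact_force: [-0.8, 0.9, 0.4]
opening: 0.999
```

Run:
```python
from h import *
st()
print(rel([462.3,-119.3,270],np.radians(185.94)))
```

```text
t 2.62 p [ 464.3 -123.9  405.1] rot [-3.1391e+00  2.3000e-03 -3.0412e+00] F [-0.8  0.9  0.4] open 0.999 q [-0.26  0.12  1.93 -0.    1.08 -1.93]
(array([0.0018, 0.0052, 0.1351]), np.float64(-0.0011))
```

Request:
apply_moves --motion "1 0 0 0.04 0;1 0 0 0.08 0;1 0 0 0.12 0;1 0 0 0.15 0;1 0 0 0.17 0;1 0 0 0.17 0;1 0 0 0.17 0;1 0 0 0.17 0"

```text
clock: 3.28
eef_pos: [462.9, -119.3, 235.9]
tcp_rot: [-3.141, 0.001, -3.038]
contact_force: [-0.1, -0.7, -0.2]
opening: 1.001
```

Run:
```python
from h import *
st()
print(rel([462.3,-119.3,185],np.radians(185.94)))
f=grab_frame("side");cv2.imwrite("pics/a1.png",cv2.resize(f["img"][200:330,240:400,::-1],None,fx=4,fy=4))
f=grab_frame("top");cv2.imwrite("pics/a2.png",cv2.resize(f["img"][150:280,260:400,::-1],None,fx=4,fy=4))
```

```text
t 3.28 p [ 462.9 -119.3  235.9] rot [-3.1411e+00  1.3000e-03 -3.0378e+00] F [-0.1 -0.7 -0.2] open 1.001 q [-0.26  0.37  2.08  0.    0.69 -1.93]
(array([0.0006, 0.0001, 0.0509]), np.float64(0.0))
```

View pics/a1.png

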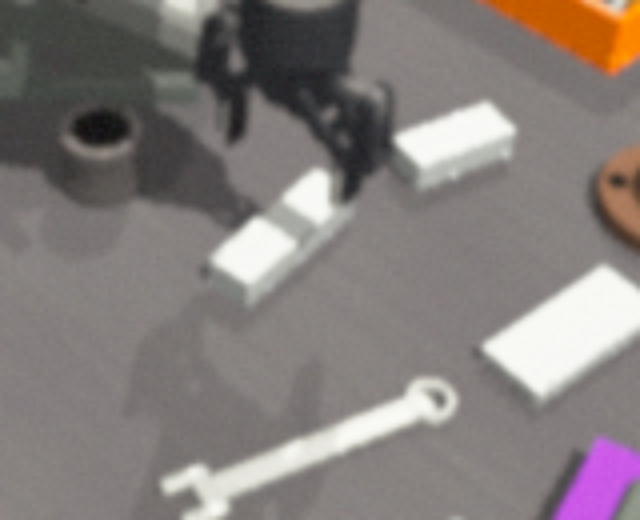

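Request:
apply_moves --motion "1 0 0 0.03 0;1 0 0 0.055 0;1 0 0 0.061 0;1 0 0 0.061 0;1 0 0 0.061 0;0 0 0 0.061 0;-1 0 0 0.061 0;-1 0 0 0.061 0;-1 0 0 0.061 0;-1 0 0 0.061 0;-1 0 0 0.061 0;-1 0 0 0.061 0" --squeeze 50

```text
clock: 4.38
eef_pos: [462.6, -119.6, 174.6]
tcp_rot: [-3.141, 0.001, -3.038]
contact_force: [-1.3, -1.5, 10.0]
opening: 0.396
```

Run:
```python
from h import *
st()
f=grab_frame("side");cv2.imwrite("pics/b1.png",cv2.resize(f["img"][200:330,240:400,::-1],None,fx=4,fy=4))
st()
```

```text
t 4.38 p [ 462.6 -119.6  174.6] rot [-3.1409e+00  1.1000e-03 -3.0377e+00] F [-1.3 -1.5 10. ] open 0.396 q [-0.26  0.49  2.1  -0.    0.55 -1.93]
t 4.43 p [ 462.6 -119.6  174.6] rot [-3.1409e+00  1.1000e-03 -3.0377e+00] F [-1.4 -2.   9.9] open 0.402 q [-0.26  0.49  2.1  -0.    0.55 -1.93]
```

View pics/b1.png

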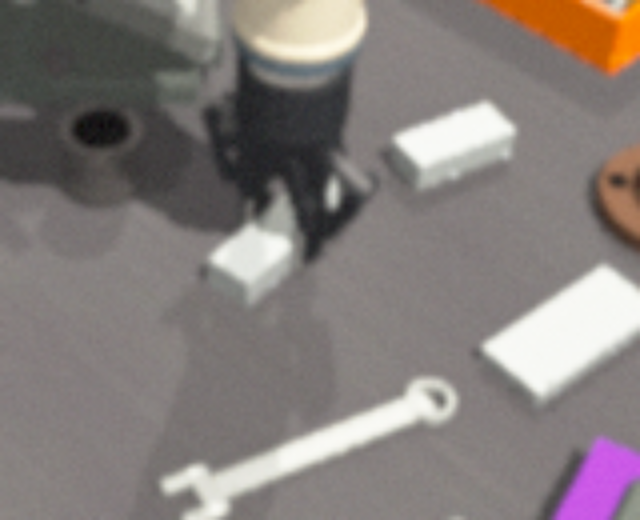

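Run:
```python
from h import *
p=np.load("fix.npy");p[:3]=[588,135.3,111.7];p[3]=-2.334;p[4]=.472;np.save("fix.npy",p)
Y=np.array([np.cos(p[3]),np.sin(p[3])]);H=np.array([Y[1],-Y[0]])
xy=p[:2]+3.1*H-40*Y
print(xy, rel([*xy,385],p[3]),rel([462.6,-119.6,385]))
```

```text
[613.40946357 166.34785276] (array([-0.1799,  0.2686, -0.2104]), np.float64(-0.224)) (array([-2.000e-04, -2.000e-04, -2.104e-01]), 0)
```

Request:
apply_moves --motion "-1 0 0 -0.02 0;-1 0 0 -0.05 0;-1 0 0 -0.09 0;-1 0 0 -0.13 0;-1 0 0 -0.17 0;-1 0 0 -0.21 0;-1 -0.02 0.03 -0.21 -0.03;-1 -0.04 0.06 -0.21 -0.06;-1 -0.06 0.09 -0.21 -0.08;-1 -0.08 0.12 -0.21 -0.11;-1 -0.1 0.15 -0.21 -0.135;-1 -0.12 0.18 -0.21 -0.155;-1 -0.14 0.21 -0.21 -0.18;-1 -0.16 0.24 -0.21 -0.2;-1 -0.17 0.255 -0.21 -0.215;-1 -0.175 0.264 -0.21 -0.222;-1 -0.18 0.2686 -0.21 -0.224;-1 -0.18 0.2686 -0.21 -0.224;-1 -0.18 0.2686 -0.21 -0.224;-1 -0.18 0.2686 -0.21 -0.224"

```text
clock: 6.1
eef_pos: [613.0, 165.2, 383.4]
tcp_rot: [3.141, -0.001, -2.336]
contact_force: [0.1, -0.4, -8.8]
opening: 0.397
```

```bash
cat > ov.py <<'E'
from h import *
import sys
# overlay model of held/laid block + fixture; args: tag, optional block lines
def rect(x0,x1,y0,y1,z): 
    q=[(x0,y0,z),(x1,y0,z),(x1,y1,z),(x0,y1,z)]
    return [(q[i],q[(i+1)%4]) for i in range(4)]
def show(tag,segs=[],box={"top":(170,130,120,105),"side":(215,120,100,105)},cams=("top","side"),pre=None):
    for n in cams:
        f=grab_frame(n);x0,y0,ww,hh=box[n];s=6 if n=="top" else 6
        im=cv2.resize(f["img"][y0:y0+hh,x0:x0+ww,::-1],None,fx=s,fy=s,interpolation=cv2.INTER_CUBIC)
        for a,b in segs:
            q=(proj(f,np.array([a,b]))-[x0,y0]+.5)*s
            cv2.line(im,tuple(int(v) for v in q[0]),tuple(int(v) for v in q[1]),(0,0,255),1)
        cv2.imwrite(f"pics/{tag}_{n}.png",im)
E
python3 - <<'E'
from ov import *
st(); p=np.load("fix.npy")
Y=np.array([np.cos(p[3]),np.sin(p[3])]);H=np.array([Y[1],-Y[0]])
xy=p[:2]+3.1*H-40*Y
print(rel([*xy,310],p[3]))
show("c")
E
```

```text
t 6.1 p [613.  165.2 383.4] rot [ 3.1412e+00 -1.4000e-03 -2.3359e+00] F [ 0.1 -0.4 -8.8] open 0.397 q [ 0.26  0.39  1.63 -0.    1.12 -2.12]
(array([-0.0012,  0.0004,  0.0734]), np.float64(-0.0006))
```

View pics/c_side.png

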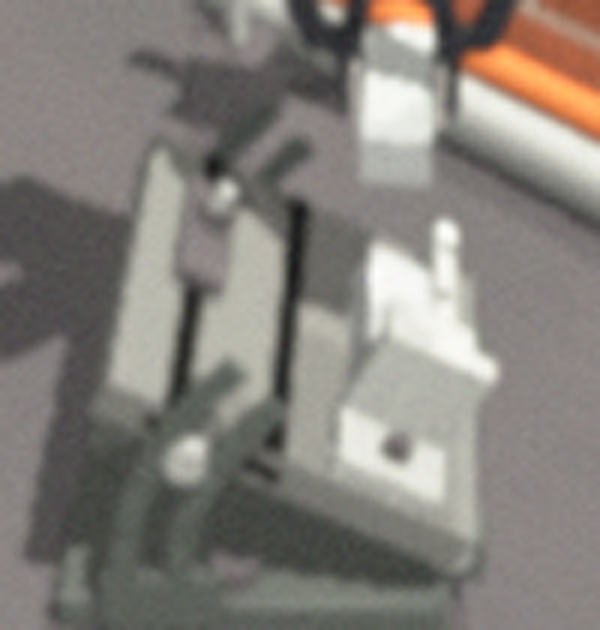

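The block is held level and aligned above the plate. Next I descend to 15 mm above the expected contact.

Request:
apply_moves --motion "-1 -0.0007 0 0.03 0;-1 -0.0007 0 0.055 0;-1 -0.0007 0 0.07 0;-1 -0.0007 0 0.075 0;-1 -0.0007 0 0.075 0;-1 -0.0007 0 0.075 0;-1 -0.0007 0 0.075 0"

```text
clock: 6.78
eef_pos: [614.7, 166.9, 310.3]
tcp_rot: [-3.14, 0.002, -2.335]
contact_force: [0.1, 0.8, -8.6]
opening: 0.398
```

Run:
```python
from ov import *
st(); p=np.load("fix.npy")
s=r.sense();e=s["eef_pos"];a=s["tcp_rot"][2];L=np.array([np.cos(a),np.sin(a),0]);W=np.array([-L[1],L[0],0])
segs=[]
for z in (0,25):
    q=[e+[0,0,z-174.6]+60*i*L+17.5*j*W for i,j in((1,1),(1,-1),(-1,-1),(-1,1))]
    segs+=[(q[i],q[(i+1)%4]) for i in range(4)]
for A,B in rect(-17.5,17.5,-60,60,0)+rect(-29.5,-17.5,-110,75,5): 
    v=w(p,[A,B]);segs.append((v[0],v[1]))
show("d",segs)
```

```text
t 6.78 p [614.7 166.9 310.3] rot [-3.1403e+00  2.2000e-03 -2.3346e+00] F [ 0.1  0.8 -8.6] open 0.398 q [ 0.26  0.47  1.69  0.    0.98 -2.11]
```

View pics/d_side.png

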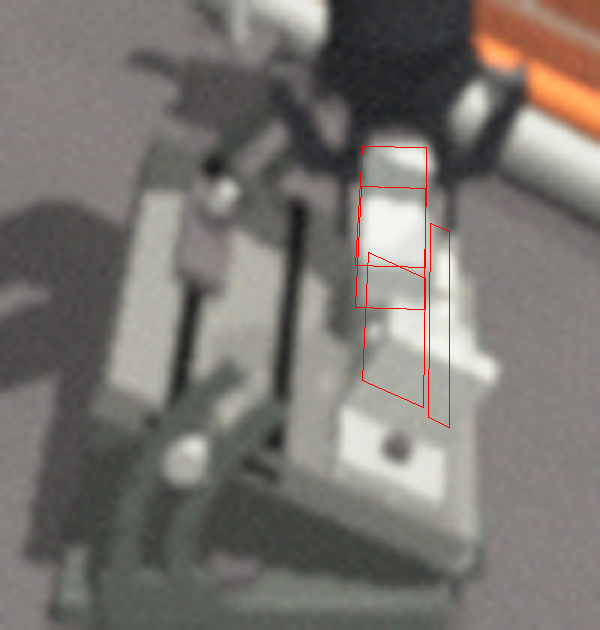

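View pics/d_top.png

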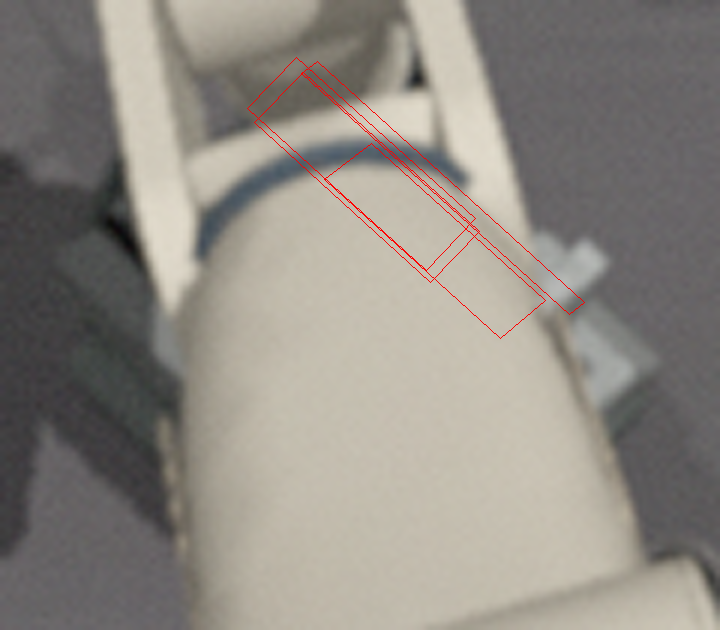

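Request:
apply_moves --motion "-1 0 0 0.003 0;-1 0 0 0.006 0;-1 0 0 0.009 0;-1 0 0 0.011 0;-1 0 0 0.012 0;-1 0 0 0.012 0"

```text
clock: 7.38
eef_pos: [613.9, 167.0, 297.2]
tcp_rot: [3.141, -0.0, -2.334]
contact_force: [-2.9, -1.4, -0.4]
opening: 0.398
```

Request:
apply_moves --motion "-1 0 0 0.001 0;-1 0 0 0.001 0"

```text
clock: 7.55
eef_pos: [613.9, 167.0, 297.0]
tcp_rot: [3.141, -0.0, -2.334]
contact_force: [-5.8, -1.9, 8.9]
opening: 0.398
```

Request:
apply_moves --motion "-1 0 0 0.001 0;-1 0 0 0.001 0"

```text
clock: 7.72
eef_pos: [613.9, 167.0, 296.9]
tcp_rot: [-3.142, 0.0, -2.334]
contact_force: [-9.3, -2.6, 15.9]
opening: 0.394
```

Contact came at TCP z of about 297.2, against about 294 predicted, and the force is gentle. I'll ease off 1 mm and open slowly so the block tips onto the slope between the fingers.

Request:
apply_moves --motion "-1 0 0 -0.001 0;-0.22 0 0 -0.001 0;-0.2 0 0 -0.001 0;-0.18 0 0 -0.001 0;-0.16 0 0 -0.001 0;-0.14 0 0 -0.001 0;-0.12 0 0 -0.001 0;-0.12 0 0 -0.001 0" --squeeze 20

```text
clock: 8.38
eef_pos: [614.6, 166.9, 295.9]
tcp_rot: [-3.14, 0.001, -2.334]
contact_force: [2.4, -2.7, -0.9]
opening: 0.441
```

Run:
```python
from ov import *
st();show("e",cams=("side",))
```

```text
t 8.38 p [614.6 166.9 295.9] rot [-3.1403e+00  1.4000e-03 -2.3342e+00] F [ 2.4 -2.7 -0.9] open 0.441 q [ 0.26  0.49  1.7  -0.    0.96 -2.12]
```

View pics/e_side.png

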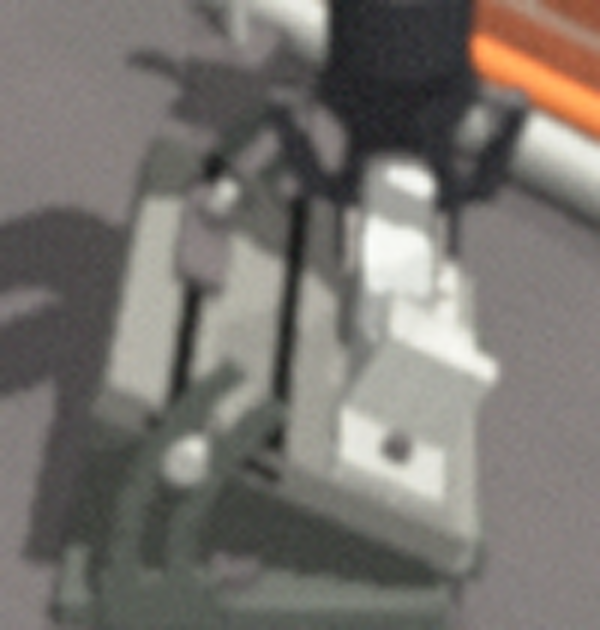

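It is tipping gradually and pressing lightly on the low finger. Continuing.

Request:
apply_moves --motion "-0.1 0 0 0 0;-0.09 0 0 0 0;-0.08 0 0 0 0;-0.07 0 0 0 0;-0.06 0 0 0 0;-0.05 0 0 0 0;-0.04 0 0 0 0;-0.03 0 0 0 0;-0.02 0 0 0 0;-0.02 0 0 0 0"

```text
clock: 9.27
eef_pos: [613.8, 166.9, 295.5]
tcp_rot: [3.141, -0.0, -2.334]
contact_force: [1.7, -1.5, -1.4]
opening: 0.488
```

Run:
```python
from ov import *
st();show("f",cams=("side",))
```

```text
t 9.27 p [613.8 166.9 295.5] rot [ 3.1413e+00 -4.0000e-04 -2.3343e+00] F [ 1.7 -1.5 -1.4] open 0.488 q [ 0.26  0.49  1.7   0.    0.96 -2.11]
```

View pics/f_side.png

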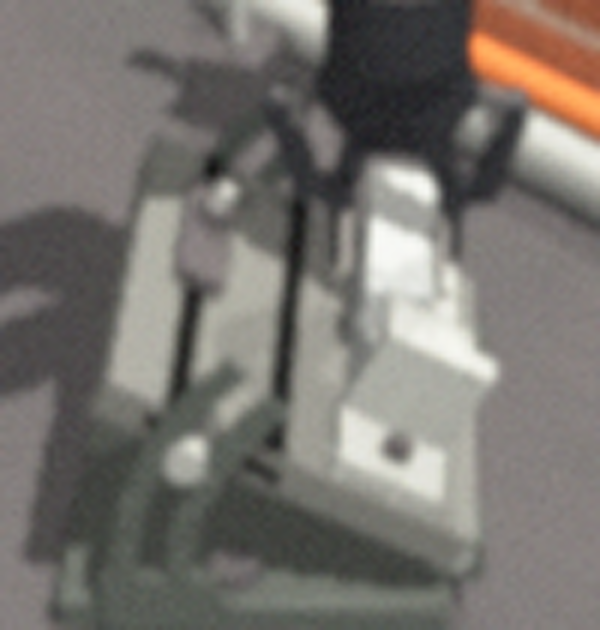

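Request:
apply_moves --motion "-0.01 0 0 0 0;0 0 0 0 0;0.01 0 0 0 0;0.02 0 0 0 0;0.03 0 0 0 0;0.04 0 0 0 0;0.05 0 0 0 0;0.06 0 0 0 0;0.07 0 0 0 0;0.08 0 0 0 0;0.09 0 0 0 0;0.1 0 0 0 0;0.11 0 0 0 0;0.12 0 0 0 0;0.12 0 0 0 0"

```text
clock: 10.57
eef_pos: [614.0, 167.0, 295.7]
tcp_rot: [-3.142, 0.0, -2.334]
contact_force: [1.9, -2.6, -1.0]
opening: 0.56
```

Run:
```python
from ov import *
st();show("g",cams=("side",))
```

```text
t 10.57 p [614.  167.  295.7] rot [-3.1415  0.     -2.3342] F [ 1.9 -2.6 -1. ] open 0.56 q [ 0.26  0.49  1.7  -0.    0.96 -2.11]
```

View pics/g_side.png

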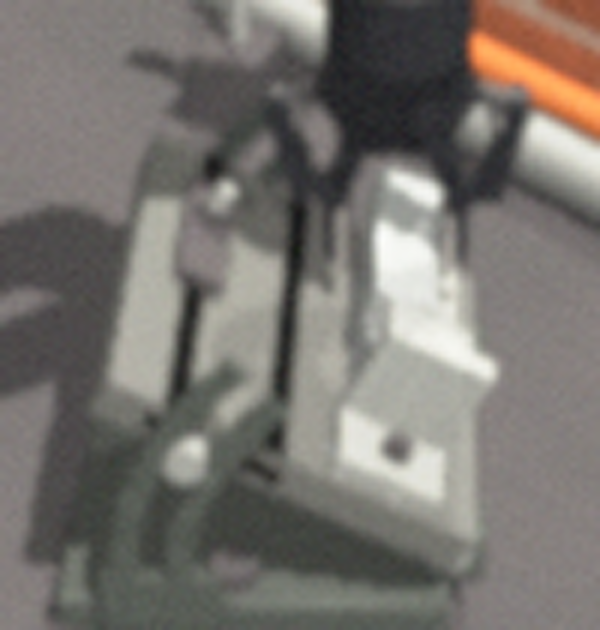

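Request:
apply_moves --motion "0.13 0 0 0 0;0.14 0 0 0 0;0.15 0 0 0 0;0.16 0 0 0 0;0.17 0 0 0 0;0.18 0 0 0 0;0.19 0 0 0 0;0.2 0 0 0 0;0.21 0 0 0 0;0.22 0 0 0 0;0.23 0 0 0 0;0.24 0 0 0 0;0.25 0 0 0 0;0.25 0 0 0 0"

```text
clock: 11.78
eef_pos: [613.9, 167.1, 295.8]
tcp_rot: [3.141, 0.0, -2.334]
contact_force: [-0.2, 0.0, 0.1]
opening: 0.626
```

Run:
```python
from ov import *
st();p=np.load("fix.npy")
for z in (0,): pass
segs=[]
for A,B in rect(-17.5,17.5,-101,19,25)+rect(-17.5,17.5,-60,60,0)+rect(-29.5,-17.5,-110,75,5): 
    v=w(p,[A,B]);segs.append((v[0],v[1]))
show("h",cams=("side",));show("hh",segs,cams=("side",))
```

```text
t 11.78 p [613.9 167.1 295.8] rot [ 3.1414e+00  1.0000e-04 -2.3342e+00] F [-0.2  0.   0.1] open 0.626 q [ 0.26  0.49  1.7   0.    0.96 -2.11]
```

View pics/h_side.png

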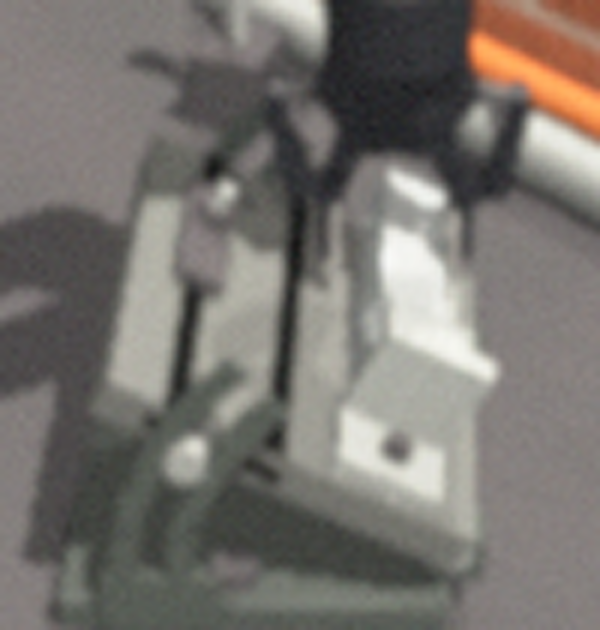

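View pics/hh_side.png

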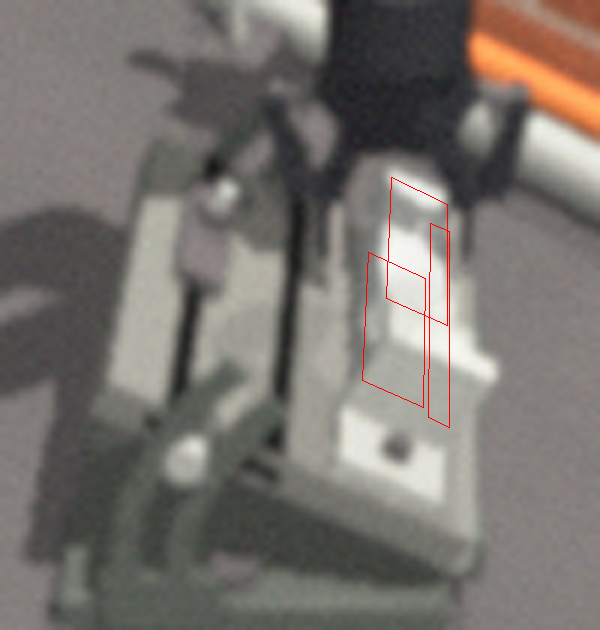

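Tool force is zero and the block's outline matches the flat-on-slope model, so it has been laid. I'll open a bit more and lift away.

Request:
apply_moves --motion "0.3 0 0 0 0;0.35 0 0 -0.001 0;0.4 0 0 -0.002 0;0.4 0 0 -0.003 0;0.4 0 0 -0.01 0;0.4 0 0 -0.03 0;0.4 0 0 -0.06 0;0.4 0 0 -0.1 0;0.4 0 0 -0.1 0;0.4 0 0 -0.1 0"

```text
clock: 12.72
eef_pos: [614.7, 167.2, 399.1]
tcp_rot: [-3.139, 0.005, -2.334]
contact_force: [1.1, -0.5, -0.9]
opening: 0.703
```

Run:
```python
from ov import *
st();p=np.load("fix.npy")
segs=[]
for A,B in rect(-17.5,17.5,-101,19,25): 
    v=w(p,[A,B]);segs.append((v[0],v[1]))
show("i",cams=("side",));show("ii",segs,cams=("side",))
```

```text
t 12.72 p [614.7 167.2 399.1] rot [-3.1386  0.005  -2.3342] F [ 1.1 -0.5 -0.9] open 0.703 q [ 0.26  0.38  1.61  0.    1.15 -2.12]
```

View pics/i_side.png

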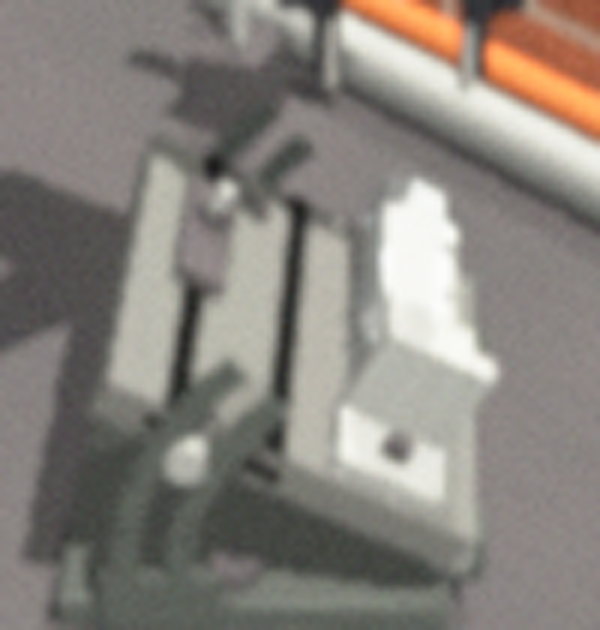

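View pics/ii_side.png

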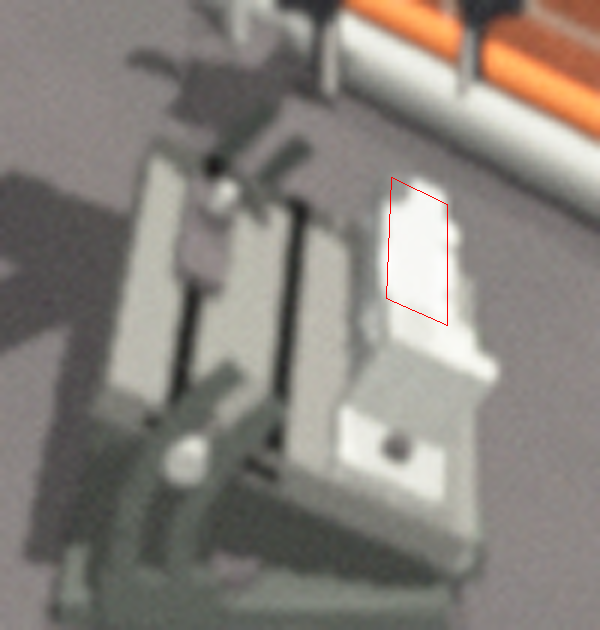

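Run:
```python
from h import *
f=grab_frame("side");x0,y0,ww,hh=268,140,36,52
c=f["img"][y0:y0+hh,x0:x0+ww].astype(float)
c=np.clip((c-120)/(255-120),0,1)**1.8*255
im=cv2.resize(c[:,:,::-1].astype(np.uint8),None,fx=11,fy=11,interpolation=cv2.INTER_CUBIC)
cv2.imwrite("pics/j_side.png",im)
f=grab_frame("top");x0,y0,ww,hh=200,120,90,90
c=f["img"][y0:y0+hh,x0:x0+ww].astype(float)
im=cv2.resize(c[:,:,::-1].astype(np.uint8),None,fx=6,fy=6,interpolation=cv2.INTER_CUBIC);cv2.imwrite("pics/j_top.png",im)
```

```text
(no output)
```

View pics/j_side.png

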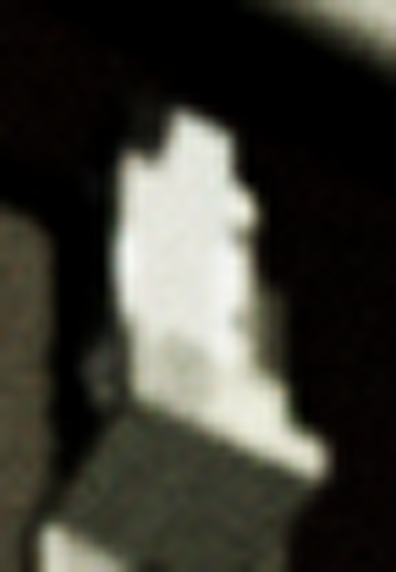

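View pics/j_top.png

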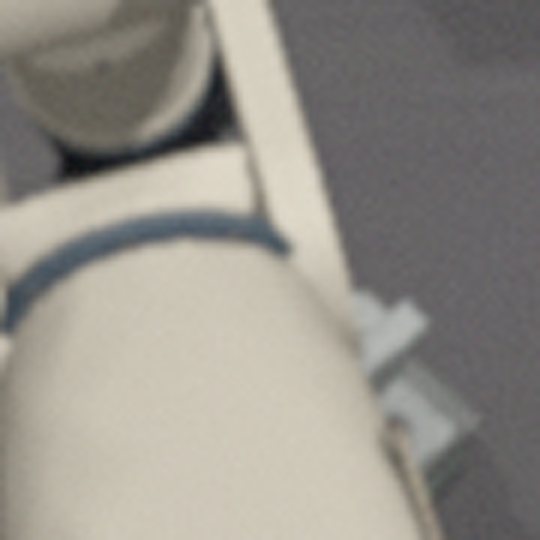

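The block lies on the slope; the dark notch at its -y end in the side view looks like a shadow. I'll shut the gripper and move aside for a clear top view.

Run:
```python
from h import *
print(rel([640,400,399],-2.334))
```

```text
(array([-0.1868,  0.1421, -0.0047]), np.float64(-0.0001))
```

Request:
apply_moves --motion "-1 -0.19 0.14 0 0;-1 -0.19 0.14 0 0;-1 -0.19 0.14 0 0;-1 -0.19 0.14 0 0;-1 -0.19 0.14 0 0;-1 -0.19 0.14 0 0;-1 -0.19 0.14 0 0;-1 -0.19 0.14 0 0"

```text
clock: 13.58
eef_pos: [643.6, 402.4, 393.4]
tcp_rot: [3.141, -0.003, -2.332]
contact_force: [-0.5, -0.4, 0.5]
opening: -0.001
```

Run:
```python
from ov import *
st();p=np.load("fix.npy")
segs=[]
for A,B in rect(-17.5,17.5,-101,19,25): 
    v=w(p,[A,B]);segs.append((v[0],v[1]))
bx={"top":(195,115,95,95),"side":(260,130,50,80)}
show("k",box=bx);show("kk",segs,box=bx,cams=("top",))
```

```text
t 13.58 p [643.6 402.4 393.4] rot [ 3.1410e+00 -2.9000e-03 -2.3319e+00] F [-0.5 -0.4  0.5] open -0.001 q [ 0.56  0.57  1.31 -0.    1.26 -1.82]
```

View pics/k_top.png

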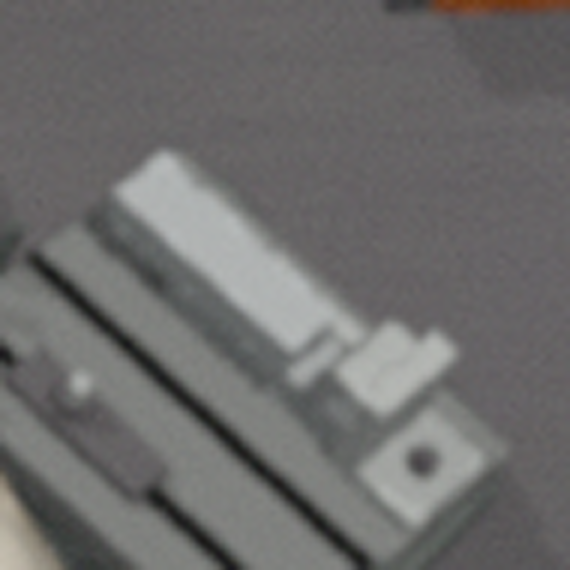

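View pics/kk_top.png

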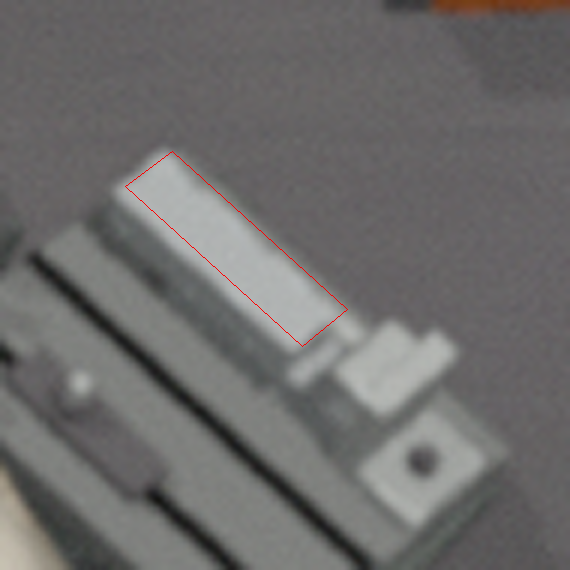

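View pics/k_side.png

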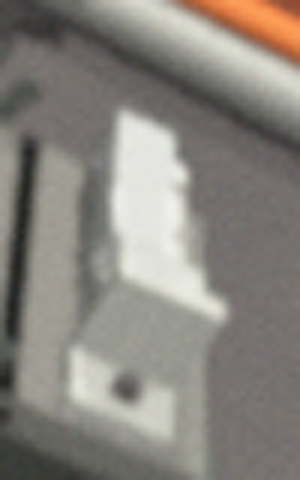

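The clear top view shows the block flat, parallel to the fence and about 43 mm short of home, as intended. Next I'll set up the push from its -y end.

Run:
```python
from h import *
p=np.load("fix.npy")
Y=np.array([np.cos(p[3]),np.sin(p[3])]);H=np.array([Y[1],-Y[0]])
xy=p[:2]-4.5*H-132*Y
print(xy,rel([*xy,395],-2.334));print(rel([*xy,291],-2.334))
```

```text
[682.49549921 227.57594827] (array([ 0.0978, -0.1468, -0.    ]), np.float64(-0.0003))
(array([ 0.0976, -0.1468,  0.104 ]), np.float64(-0.0003))
```

Request:
apply_moves --motion "-1 0.0978 -0.1468 0 0;-1 0.0978 -0.1468 0 0;-1 0.0978 -0.1468 0 0;-1 0.0978 -0.1468 0 0;-1 0.0978 -0.1468 0 0;-1 0.0978 -0.1468 0 0;-1 0.0978 -0.1468 0.02 0;-1 0.0978 -0.1468 0.05 0;-1 0.0978 -0.1468 0.08 0;-1 0.0978 -0.1468 0.095 0;-1 0.0978 -0.1468 0.105 0;-1 0.0978 -0.1468 0.105 0;-1 0.0978 -0.1468 0.105 0;-1 0.0978 -0.1468 0.105 0"

```text
clock: 14.9
eef_pos: [683.2, 229.2, 292.3]
tcp_rot: [-3.141, 0.002, -2.334]
contact_force: [-0.6, -0.8, 0.6]
opening: -0.0
```

Run:
```python
from ov import *
st();p=np.load("fix.npy")
e=r.sense()["eef_pos"]; c,R=pose(p);print("slope frame of tip",R.T@(e-[0,0,173]-c))
Y=np.array([np.cos(p[3]),np.sin(p[3])]);H=np.array([Y[1],-Y[0]]);d=e[:2]-p[:2];print("u",d@H,"y",d@Y,"w",e[2]-173-p[2])
bx={"top":(195,115,95,95),"side":(250,110,60,90)}
show("l",box=bx,cams=("side",))
```

```text
t 14.9 p [683.2 229.2 292.3] rot [-3.1406e+00  2.1000e-03 -2.3342e+00] F [-0.6 -0.8  0.6] open -0.0 q [ 0.32  0.6   1.49  0.    1.04 -2.06]
slope frame of tip [ 3.58631441e-02 -1.33667565e+02  8.52990002e+00]
u -3.8463350809770263 y -133.66756478841455 w 7.613552847618436
```

View pics/l_side.png

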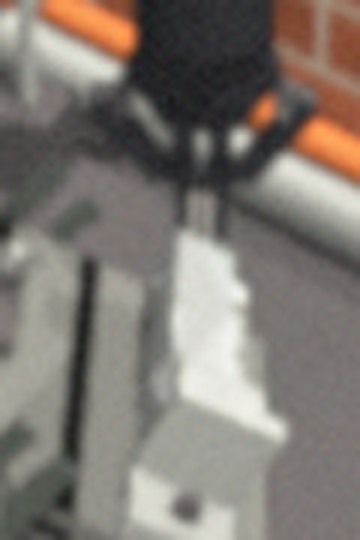

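Request:
apply_moves --motion "-1 0.003 0 0 0;-1 0.006 0 0 0;-1 0.009 0 0 0;-1 0.0105 0 0 0;-1 0.012 0 0 0;-1 0.0135 0 0 0;-1 0.015 0 0 0;-1 0.0165 0 0 0;-1 0.018 0 0 0;-1 0.0195 0 0 0;-1 0.021 0 0 0;-1 0.0225 0 0 0"

```text
clock: 15.95
eef_pos: [667.3, 212.8, 290.7]
tcp_rot: [-3.141, 0.001, -2.334]
contact_force: [2.1, 1.7, -2.2]
opening: -0.003
```

Request:
apply_moves --motion "-1 0.0015 0 0 0;-1 0.003 0 0 0;-1 0.0045 0 0 0;-1 0.006 0 0 0;-1 0.0075 0 0 0"

```text
clock: 16.37
eef_pos: [662.1, 207.4, 290.7]
tcp_rot: [-3.141, 0.001, -2.334]
contact_force: [4.2, 3.0, -3.2]
opening: 0.0
```

Run:
```python
from ov import *
st()
bx={"top":(195,115,95,95),"side":(250,110,60,90)}
show("m",box=bx,cams=("side",))
```

```text
t 16.37 p [662.1 207.4 290.7] rot [-3.1413e+00  1.1000e-03 -2.3342e+00] F [ 4.2  3.  -3.2] open 0.0 q [ 0.3   0.57  1.56  0.    1.01 -2.08]
```

View pics/m_side.png

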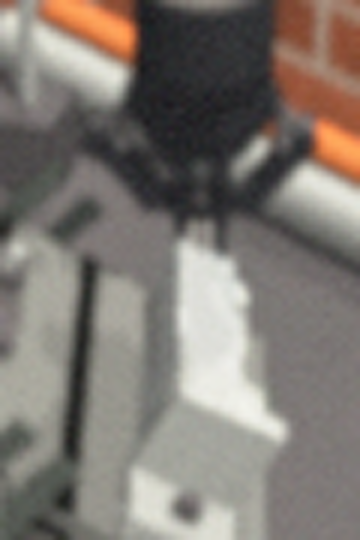

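Sliding steadily with about 5 N of push. Continuing.

Request:
apply_moves --motion "-1 0.0015 0 0.0005 0;-1 0.003 0 0.0008 0;-1 0.0045 0 0.001 0;-1 0.006 0 0.001 0;-1 0.0075 0 0.001 0;-1 0.009 0 0.001 0;-1 0.0105 0 0.001 0;-1 0.012 0 0.001 0"

```text
clock: 17.08
eef_pos: [654.3, 198.8, 290.3]
tcp_rot: [-3.14, 0.003, -2.334]
contact_force: [5.5, 3.3, -1.2]
opening: -0.003
```

Request:
apply_moves --motion "-1 0.001 0 0.0003 0;-1 0.002 0 0.0005 0;-1 0.003 0 0.0005 0;-1 0.004 0 0.0005 0;-1 0.005 0 0.0005 0;-1 0.006 0 0.0005 0"

```text
clock: 17.58
eef_pos: [650.5, 194.5, 290.2]
tcp_rot: [-3.14, 0.004, -2.334]
contact_force: [6.8, 3.2, -0.4]
opening: -0.002
```

Run:
```python
from ov import *
st();p=np.load("fix.npy");e=r.sense()["eef_pos"];Y=np.array([np.cos(p[3]),np.sin(p[3])]);print((e[:2]-p[:2])@Y)
bx={"top":(195,115,95,95),"side":(250,110,60,90)}
show("n",box=bx,cams=("side",))
```

```text
t 17.58 p [650.5 194.5 290.2] rot [-3.1397  0.0035 -2.3342] F [ 6.8  3.2 -0.4] open -0.002 q [ 0.29  0.55  1.6   0.    0.99 -2.09]
-86.01759104617628
```

View pics/n_side.png

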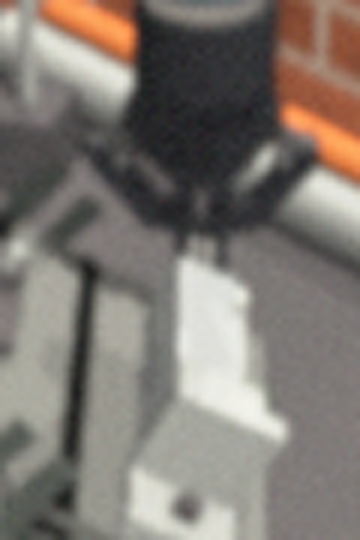

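Request:
apply_moves --motion "-1 0.001 0 0 0;-1 0.002 0 0 0;-1 0.003 0 0 0;-1 0.004 0 0 0;-1 0.005 0 0 0;-1 0.006 0 0 0"

```text
clock: 18.13
eef_pos: [646.3, 190.2, 290.2]
tcp_rot: [-3.14, 0.003, -2.334]
contact_force: [5.6, 4.1, -0.9]
opening: 0.0
```

Request:
apply_moves --motion "-1 0.001 0 0 0;-1 0.002 0 0 0;-1 0.003 0 0 0;-1 0.004 0 0 0"

```text
clock: 18.47
eef_pos: [643.6, 187.3, 290.1]
tcp_rot: [-3.14, 0.003, -2.334]
contact_force: [6.8, 4.2, -0.8]
opening: 0.003
```

Request:
apply_moves --motion "-1 0.0005 0 0 0;-1 0.001 0 0 0;-1 0.0015 0 0 0;-1 0.002 0 0 0"

```text
clock: 18.8
eef_pos: [642.2, 185.9, 290.1]
tcp_rot: [-3.14, 0.003, -2.334]
contact_force: [6.0, 4.1, 0.2]
opening: -0.0
```

Request:
apply_moves --motion "-1 0.0005 0 0 0;-1 0.001 0 0 0;-1 0.0015 0 0 0;-1 0.002 0 0 0"

```text
clock: 19.13
eef_pos: [640.9, 184.6, 290.1]
tcp_rot: [-3.14, 0.004, -2.334]
contact_force: [9.3, 6.0, -2.6]
opening: -0.002
```

Request:
apply_moves --motion "-1 0.0005 0 0 0;-1 0.001 0 0 0;-1 0.0015 0 0 0"

```text
clock: 19.38
eef_pos: [640.5, 184.2, 290.3]
tcp_rot: [-3.139, 0.007, -2.334]
contact_force: [11.5, 9.1, -4.4]
opening: 0.001
```

Request:
apply_moves --motion "-1 0.0005 0 0 0;-1 0.001 0 0 0"

```text
clock: 19.55
eef_pos: [640.3, 183.8, 290.5]
tcp_rot: [-3.139, 0.009, -2.334]
contact_force: [13.3, 11.7, -5.4]
opening: 0.0
```

The force rose at about the predicted home position, so the block is against the stop. I'll back off gently and inspect.

Request:
apply_moves --motion "-1 -0.0005 0 0 0;-1 -0.001 0 0 0;-1 -0.002 0 0 0;-1 -0.004 0 0 0;-1 -0.01 0 0 0;-1 -0.03 0 0 0;-1 -0.06 0 -0.01 0;-1 -0.1 0 -0.05 0;-1 -0.13 0.03 -0.09 0;-1 -0.16 0.06 -0.1 0;-1 -0.17 0.1 -0.1 0;-1 -0.18 0.13 -0.1 0;-1 -0.19 0.16 -0.1 0;-1 -0.2 0.19 -0.1 0;-1 -0.2 0.19 -0.1 0;-1 -0.2 0.19 -0.1 0"

```text
clock: 20.88
eef_pos: [637.5, 460.1, 388.6]
tcp_rot: [3.141, -0.002, -2.331]
contact_force: [0.3, -1.5, -0.2]
opening: 0.001
```

Run:
```python
from ov import *
st();p=np.load("fix.npy")
segs=[]
for A,B in rect(-17.5,17.5,-60,60,25): 
    v=w(p,[A,B]);segs.append((v[0],v[1]))
bx={"top":(195,115,95,95),"side":(260,130,50,80)}
show("o",box=bx);show("oo",segs,box=bx)
```

```text
t 20.88 p [637.5 460.1 388.6] rot [ 3.1415e+00 -1.9000e-03 -2.3309e+00] F [ 0.3 -1.5 -0.2] open 0.001 q [ 0.62  0.62  1.24 -0.    1.28 -1.76]
```

View pics/o_top.png

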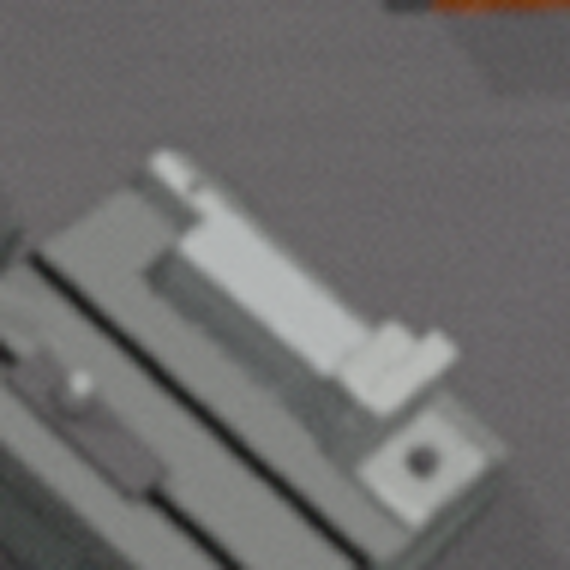

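View pics/oo_top.png

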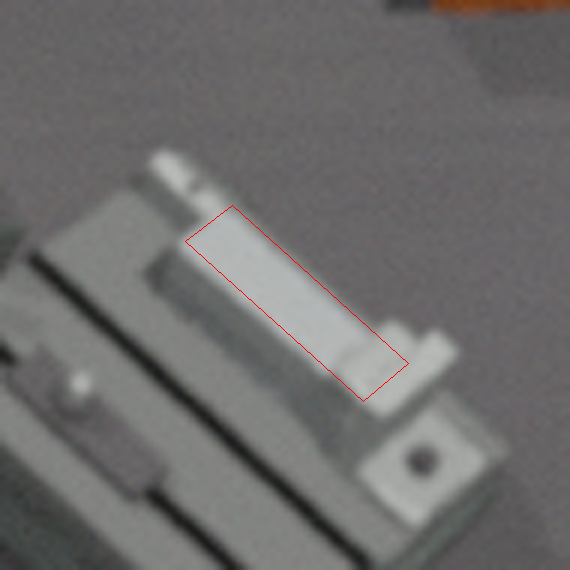

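View pics/o_side.png

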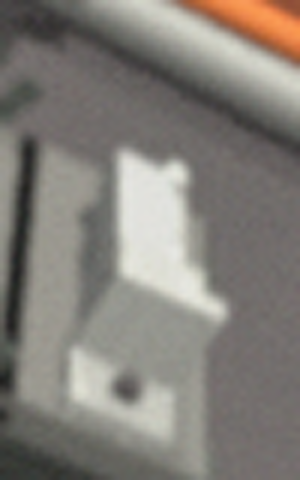

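Looks home. I'll verify flushness at sub-pixel level by comparing the fixed block's edges in the first picture with the loose block's edges now.

```bash
cat > edge.py <<'E'
from h import *
from scipy.ndimage import map_coordinates,gaussian_filter
p=np.load("fix.npy")
def scan(img,f,z,base,dirn,rng,step=0.25):
    # sample intensity along local direction through base points, return offset (mm) of steepest rise
    g=gaussian_filter(img.astype(float).mean(2),0.6);out=[]
    for b in base:
        s=np.arange(-rng,rng+step,step)
        P=w(p,[np.array(b)+k*np.array(dirn) for k in s]);q=proj(f,P)
        v=map_coordinates(g,[q[:,1],q[:,0]],order=3)
        d=np.gradient(v);i=np.argmax(d)
        out.append((s[i],d[i],v.min(),v.max()))
    return np.array(out)
ft=grab_frame("top");fs=grab_frame("side")
t0=cv2.imread("pics/top0.png")[:,:,::-1];s0=cv2.imread("pics/side0.png")[:,:,::-1]
def rep(n,a): print(n,np.round(a[:,0],1),"med",round(np.median(a[:,0]),2))
for nm,f,i0 in(("top",ft,t0),("side",fs,s0)):
    ys=np.arange(-52,20,6) if nm=="top" else np.arange(-52,-5,6)
    rep(nm+" up fixed",scan(i0,f,0,[(17.5,y,0) for y in ys],(-1,0,0),8))
    rep(nm+" up loose",scan(f["img"],f,25,[(17.5,y,25) for y in ys],(-1,0,0),8))
    xs=np.arange(-8,14,3)
    rep(nm+" end fixed",scan(i0,f,0,[(x,-60,0) for x in xs],(0,1,0),12))
    rep(nm+" end loose",scan(f["img"],f,25,[(x,-60,25) for x in xs],(0,1,0),12))
E
python3 edge.py
```

```text
top up fixed [-2.5 -3.2 -3.2 -3.2 -3.2 -2.8 -3.  -3.  -3.2 -3.5 -3.8 -3.5] med -3.25
top up loose [-6.  -6.5 -6.5 -6.  -5.8 -6.  -5.2 -5.  -4.5 -4.5 -5.2 -4.5] med -5.5
top end fixed [-2.5 -2.5 -2.2 -1.5 -1.  -1.  -1.5 -1.5] med -1.5
top end loose [-12.  -12.   -1.8  -2.2  -2.5  -2.5  -2.5  -2.2] med -2.5
side up fixed [2.8 2.  1.8 1.5 1.8 2.  2.2 2.2] med 2.0
side up loose [-0.5 -0.5 -0.2 -0.5  0.2  0.   0.2  0.2] med -0.12
side end fixed [ -9.8 -11.8 -11.  -11.5 -11.2 -10.2  -9.5 -11. ] med -11.0
side end loose [-11.   -9.5  -9.8  -9.8 -10.   -9.2  -9.2  -9.5] med -9.62
```

Finding: the ends agree within about 1–2 mm. The loose block's -y end, however, sits about 3 mm upslope of flush (about 0.03 rad of yaw) in both views. I'll nudge that end down the slope against the fence, pushing low on the upslope side face.

Run:
```python
from h import *
p=np.load("fix.npy")
Y=np.array([np.cos(p[3]),np.sin(p[3])]);H=np.array([Y[1],-Y[0]])
xy=p[:2]+36*H-42*Y
st();print(xy,rel([*xy,390],-2.334),rel([*xy,308],-2.334))
```

```text
t 21.18 p [639.9 456.8 389.1] rot [-3.1415e+00 -4.0000e-04 -2.3360e+00] F [ 0.4 -0.3 -0.5] open -0.002 q [ 0.62  0.62  1.24 -0.    1.28 -1.76]
[591.01757406 190.53490062] (array([ 0.2259, -0.1492, -0.0007]), np.float64(-0.0006)) (array([ 0.2258, -0.1492,  0.0813]), np.float64(-0.0006))
```

Request:
apply_moves --motion "-1 0.226 -0.149 0 0;-1 0.226 -0.149 0 0;-1 0.226 -0.149 0 0;-1 0.226 -0.149 0 0;-1 0.226 -0.149 0 0;-1 0.226 -0.149 0 0;-1 0.226 -0.149 0 0;-1 0.226 -0.149 0 0;-1 0.226 -0.149 0 0;-1 0.226 -0.149 0.02 0;-1 0.226 -0.149 0.045 0;-1 0.226 -0.149 0.065 0;-1 0.226 -0.149 0.075 0;-1 0.226 -0.149 0.08 0;-1 0.226 -0.149 0.081 0;-1 0.226 -0.149 0.081 0;-1 0.226 -0.149 0.081 0"

```text
clock: 22.6
eef_pos: [591.0, 192.2, 309.3]
tcp_rot: [-3.141, 0.002, -2.334]
contact_force: [1.3, -0.2, 1.5]
opening: 0.001
```

Run:
```python
from ov import *
st();p=np.load("fix.npy")
e=r.sense()["eef_pos"]
Y=np.array([np.cos(p[3]),np.sin(p[3])]);H=np.array([Y[1],-Y[0]]);d=e[:2]-p[:2];print("u",d@H,"y",d@Y,"w",e[2]-173-p[2])
show("q",box={"side":(235,110,70,90)},cams=("side",))
```

```text
t 22.6 p [591.  192.2 309.3] rot [-3.1408e+00  1.5000e-03 -2.3340e+00] F [ 1.3 -0.2  1.5] open 0.001 q [ 0.31  0.45  1.72  0.    0.97 -2.07]
u 37.174752862175325 y -43.19699113943831 w 24.59911366405514
```

View pics/q_side.png

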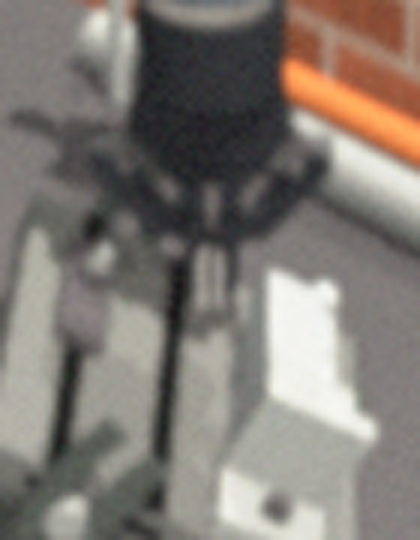

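Request:
apply_moves --motion "-1 0 -0.0018 0.0009 0;-1 0 -0.0036 0.0018 0;-1 0 -0.0053 0.0027 0;-1 0 -0.0071 0.0036 0;-1 0 -0.008 0.0041 0;-1 0 -0.0089 0.0046 0"

```text
clock: 23.15
eef_pos: [597.0, 185.5, 303.5]
tcp_rot: [3.142, -0.0, -2.334]
contact_force: [0.3, -0.4, 0.0]
opening: 0.003
```

Request:
apply_moves --motion "-1 0 -0.0009 0.0005 0;-1 0 -0.0018 0.0009 0;-1 0 -0.0027 0.0014 0"

```text
clock: 23.4
eef_pos: [598.9, 183.7, 302.1]
tcp_rot: [3.142, -0.0, -2.334]
contact_force: [1.0, 0.0, -0.1]
opening: 0.001
```

Request:
apply_moves --motion "-1 0 -0.0009 0.0005 0;-1 0 -0.0018 0.0009 0"

```text
clock: 23.57
eef_pos: [600.2, 182.7, 301.3]
tcp_rot: [3.141, 0.0, -2.334]
contact_force: [0.1, 1.5, 0.3]
opening: 0.001
```

Run:
```python
from ov import *
st();show("s",box={"side":(235,110,70,90)},cams=("side",))
```

```text
t 23.57 p [600.2 182.7 301.3] rot [ 3.1414e+00  3.0000e-04 -2.3343e+00] F [0.1 1.5 0.3] open 0.001 q [ 0.29  0.47  1.71  0.    0.96 -2.09]
```

View pics/s_side.png

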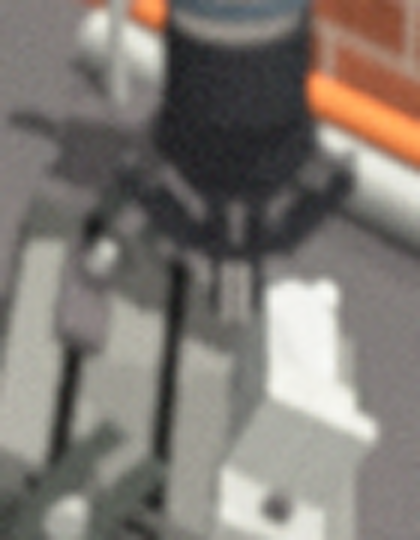

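Request:
apply_moves --motion "-1 0 0 -0.001 0;-1 0 0 -0.002 0;-1 0 -0.0005 -0.0018 0;-1 0 -0.001 -0.0016 0"

```text
clock: 23.95
eef_pos: [600.9, 181.9, 303.0]
tcp_rot: [-3.141, 0.0, -2.334]
contact_force: [-0.8, -0.3, 0.1]
opening: 0.001
```

Request:
apply_moves --motion "-1 0 -0.0005 0.0002 0;-1 0 -0.001 0.0005 0;-1 0 -0.0015 0.0007 0"

```text
clock: 24.2
eef_pos: [602.1, 181.0, 302.3]
tcp_rot: [-3.142, 0.001, -2.334]
contact_force: [0.1, 1.4, -0.0]
opening: 0.003
```

Request:
apply_moves --motion "-1 0 -0.0005 0.0002 0;-1 0 -0.001 0.0005 0"

```text
clock: 24.37
eef_pos: [602.8, 180.2, 301.7]
tcp_rot: [-3.142, 0.0, -2.334]
contact_force: [-0.5, 2.2, 1.9]
opening: -0.0
```

Request:
apply_moves --motion "-1 0 -0.0005 0.0002 0;-1 0 -0.001 0.0005 0"

```text
clock: 24.53
eef_pos: [603.3, 179.8, 301.5]
tcp_rot: [3.141, 0.0, -2.335]
contact_force: [-4.4, 5.6, 6.9]
opening: -0.001
```

```bash
sed -i 's/^ft=grab_frame("top");//' edge.py; sed -i 's/(("top",ft,t0),("side",fs,s0))/(("side",fs,s0),)/;s/^fs=grab/ft=None;fs=grab/' edge.py; sed 's/(("side",fs,s0),)/(("top",grab_frame("top"),t0),("side",fs,s0))/' edge.py > edge2.py; python3 edge.py
python3 - <<'E'
from ov import *
st();show("u",box={"side":(235,110,70,90)},cams=("side",))
E
```

```text
side up fixed [2.8 2.  1.8 1.5 1.8 2.  2.2 2.2] med 2.0
side up loose [3.2 2.2 1.8 1.5 1.8 2.5 3.2 3.2] med 2.38
side end fixed [ -9.8 -11.8 -11.  -11.5 -11.2 -10.2  -9.5 -11. ] med -11.0
side end loose [-10.2  -7.5  -5.2  -3.   -0.8   1.8   4.5   7.2] med -1.88
t 24.58 p [603.3 179.8 301.5] rot [ 3.1405e+00  3.0000e-04 -2.3345e+00] F [-3.2  4.2  5.8] open 0.005 q [ 0.29  0.47  1.71  0.    0.96 -2.09]
```

View pics/u_side.png

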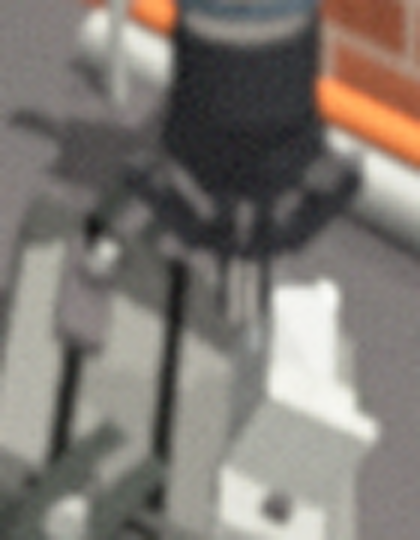

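The block moved and now reads flush with the fixed edge. I'll back off the same way and recheck with both cameras.

Request:
apply_moves --motion "-1 0 0.0009 -0.0005 0;-1 0 0.0027 -0.0014 0;-1 0 0.009 -0.005 0;-1 0 0.015 -0.02 0;-1 0 0.015 -0.055 0;-1 0 0.015 -0.09 0;-1 -0.04 0.03 -0.09 0;-1 -0.08 0.06 -0.09 0;-1 -0.11 0.08 -0.09 0;-1 -0.14 0.1 -0.09 0;-1 -0.17 0.12 -0.09 0;-1 -0.2 0.14 -0.09 0;-1 -0.22 0.16 -0.09 0;-1 -0.22 0.16 -0.09 0;-1 -0.22 0.16 -0.09 0"

```text
clock: 25.88
eef_pos: [639.0, 450.7, 390.4]
tcp_rot: [-3.141, -0.001, -2.332]
contact_force: [0.9, -0.5, 0.1]
opening: -0.003
```

```bash
python3 edge2.py
python3 - <<'E'
from ov import *
st()
bx={"top":(195,115,95,95),"side":(260,130,50,80)}
show("v",box=bx)
E
```

```text
top up fixed [-2.5 -3.2 -3.2 -3.2 -3.2 -2.8 -3.  -3.  -3.2 -3.5 -3.8 -3.5] med -3.25
top up loose [-2.2 -2.2 -2.5 -2.2 -3.  -3.2 -2.8 -2.2 -2.2 -2.8 -2.8 -3. ] med -2.62
top end fixed [-2.5 -2.5 -2.2 -1.5 -1.  -1.  -1.5 -1.5] med -1.5
top end loose [-12.  -12.   -1.5  -2.2  -2.8  -3.2  -3.2  -3. ] med -3.12
side up fixed [2.8 2.  1.8 1.5 1.8 2.  2.2 2.2] med 2.0
side up loose [3.2 3.2 3.2 3.2 3.  2.8 3.5 3.2] med 3.25
side end fixed [ -9.8 -11.8 -11.  -11.5 -11.2 -10.2  -9.5 -11. ] med -11.0
side end loose [-11.5  -9.   -9.   -9.8 -10.2 -10.2 -10.2  -8.8] med -10.0
t 25.98 p [639.6 448.5 390.9] rot [-3.1412e+00 -1.2000e-03 -2.3341e+00] F [-0.7 -0.5 -0.2] open -0.001 q [ 0.61  0.61  1.26 -0.    1.28 -1.77]
```

View pics/v_top.png

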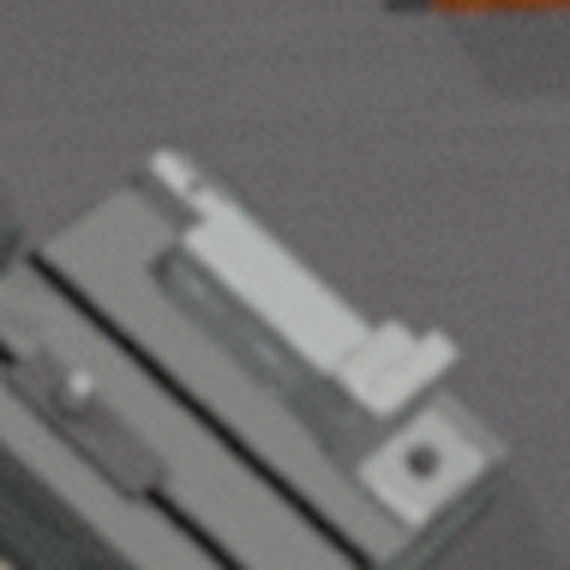

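View pics/v_side.png

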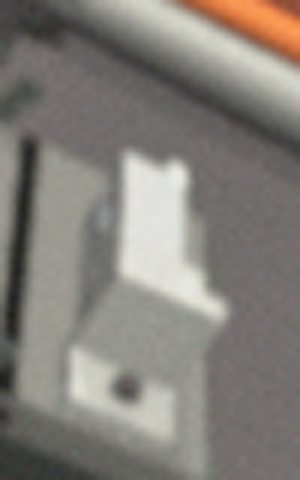

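The sides are now parallel and flush. The top view hints at a possible 0–1.5 mm gap at the stop, so I'll give one more gentle push at the -y end, nearer the fence side.

Run:
```python
from h import *
p=np.load("fix.npy")
Y=np.array([np.cos(p[3]),np.sin(p[3])]);H=np.array([Y[1],-Y[0]])
xy=p[:2]-11*H-90*Y
st();print(xy,rel([*xy,390],-2.334),rel([*xy,290],-2.334))
```

```text
t 26.08 p [640.  447.8 391.3] rot [-3.1413e+00 -5.0000e-04 -2.3352e+00] F [-0.1 -0.1  0.3] open 0.0 q [ 0.61  0.61  1.26 -0.    1.28 -1.77]
[658.16048128 192.73262893] (array([ 0.1715, -0.1897,  0.0014]), np.float64(-0.0004)) (array([ 0.1715, -0.1896,  0.1014]), np.float64(-0.0004))
```

Request:
apply_moves --motion "-1 0.1715 -0.19 0 0;-1 0.1715 -0.19 0 0;-1 0.1715 -0.19 0 0;-1 0.1715 -0.19 0 0;-1 0.1715 -0.19 0 0;-1 0.1715 -0.19 0 0;-1 0.1715 -0.19 0 0;-1 0.1715 -0.19 0 0;-1 0.1715 -0.19 0 0;-1 0.1715 -0.19 0.02 0;-1 0.1715 -0.19 0.05 0;-1 0.1715 -0.19 0.075 0;-1 0.1715 -0.19 0.09 0;-1 0.1715 -0.19 0.1 0;-1 0.1715 -0.19 0.101 0;-1 0.1715 -0.19 0.101 0;-1 0.1715 -0.19 0.101 0"

```text
clock: 27.5
eef_pos: [659.0, 194.5, 291.4]
tcp_rot: [-3.141, 0.002, -2.334]
contact_force: [0.2, -0.0, 0.8]
opening: 0.001
```

Run:
```python
from ov import *
st();p=np.load("fix.npy");e=r.sense()["eef_pos"];Y=np.array([np.cos(p[3]),np.sin(p[3])]);H=np.array([Y[1],-Y[0]]);print((e[:2]-p[:2])@Y,(e[:2]-p[:2])@H)
show("x",box={"side":(250,110,60,90)},cams=("side",))
```

```text
t 27.5 p [659.  194.5 291.4] rot [-3.1408e+00  1.6000e-03 -2.3336e+00] F [ 0.2 -0.   0.8] open 0.001 q [ 0.28  0.56  1.58  0.    1.   -2.09]
-91.90061312256547 -10.394901136551532
```

View pics/x_side.png

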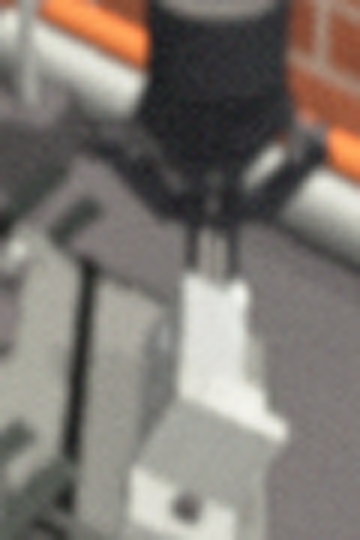

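Clear of the block and in line. Next, approach.

Request:
apply_moves --motion "-1 0.004 0 0 0;-1 0.008 0 0 0;-1 0.011 0 0 0;-1 0.013 0 0 0;-1 0.015 0 0 0;-1 0.016 0 0 0;-1 0.016 0 0 0"

```text
clock: 28.13
eef_pos: [647.4, 182.0, 290.3]
tcp_rot: [3.142, -0.0, -2.334]
contact_force: [0.3, -0.0, 0.6]
opening: 0.003
```

Request:
apply_moves --motion "-1 0.0005 0 0 0;-1 0.001 0 0 0;-1 0.0015 0 0 0;-1 0.002 0 0 0"

```text
clock: 28.47
eef_pos: [646.2, 180.8, 290.1]
tcp_rot: [3.142, -0.0, -2.334]
contact_force: [-0.7, 0.5, 0.3]
opening: 0.0
```

Request:
apply_moves --motion "-1 0.0005 0 0 0;-1 0.001 0 0 0"

```text
clock: 28.63
eef_pos: [645.8, 180.4, 290.2]
tcp_rot: [-3.141, 0.002, -2.334]
contact_force: [3.4, 4.5, -3.9]
opening: -0.003
```

Request:
apply_moves --motion "-1 0.0005 0 0 0;-1 0.001 0 0 0"

```text
clock: 28.8
eef_pos: [645.3, 179.8, 290.3]
tcp_rot: [-3.141, 0.002, -2.334]
contact_force: [4.9, 6.0, -3.8]
opening: -0.0
```

Request:
apply_moves --motion "-1 0.0005 0 0 0;-1 0.001 0 0 0"

```text
clock: 28.97
eef_pos: [645.0, 179.6, 290.5]
tcp_rot: [-3.141, 0.004, -2.334]
contact_force: [6.9, 7.9, -5.3]
opening: -0.002
```

Request:
apply_moves --motion "-1 0.0005 0 0 0;-1 0.001 0 0 0"

```text
clock: 29.13
eef_pos: [644.8, 179.3, 290.8]
tcp_rot: [-3.14, 0.006, -2.335]
contact_force: [9.3, 10.6, -5.6]
opening: 0.002
```

The force is rising linearly at the same spot as before, so the block is firmly home. Back off and make the final check.

Request:
apply_moves --motion "-1 -0.0005 0 0 0;-1 -0.001 0 0 0;-1 -0.002 0 0 0;-1 -0.004 0 0 0;-1 -0.01 0 0 0;-1 -0.03 0 0 0;-1 -0.06 0 -0.01 0;-1 -0.1 0 -0.05 0;-1 -0.13 0.03 -0.09 0;-1 -0.16 0.06 -0.1 0;-1 -0.17 0.1 -0.1 0;-1 -0.18 0.13 -0.1 0;-1 -0.19 0.16 -0.1 0;-1 -0.2 0.19 -0.1 0;-1 -0.2 0.19 -0.1 0;-1 -0.2 0.19 -0.1 0;-1 -0.2 0.19 -0.1 0"

```text
clock: 30.55
eef_pos: [644.4, 453.7, 390.0]
tcp_rot: [-3.141, -0.001, -2.334]
contact_force: [0.4, -0.2, 0.1]
opening: -0.001
```

```bash
python3 edge2.py
python3 - <<'E'
from ov import *
st()
bx={"top":(195,115,95,95),"side":(260,130,50,80)}
show("y",box=bx)
f=grab_frame("top");cv2.imwrite("pics/y_full.png",f["img"][:,:,::-1])
E
```

```text
top up fixed [-2.5 -3.2 -3.2 -3.2 -3.2 -2.8 -3.  -3.  -3.2 -3.5 -3.8 -3.5] med -3.25
top up loose [-2.2 -1.8 -2.2 -2.5 -3.  -2.8 -2.8 -2.2 -2.5 -2.2 -2.2 -3. ] med -2.38
top end fixed [-2.5 -2.5 -2.2 -1.5 -1.  -1.  -1.5 -1.5] med -1.5
top end loose [-12.   -2.5  -2.   -2.   -1.8  -2.   -2.   -2. ] med -2.0
side up fixed [2.8 2.  1.8 1.5 1.8 2.  2.2 2.2] med 2.0
side up loose [2.8 3.2 3.2 3.2 3.5 3.5 3.5 3.5] med 3.38
side end fixed [ -9.8 -11.8 -11.  -11.5 -11.2 -10.2  -9.5 -11. ] med -11.0
side end loose [-12.   -9.8  -9.5  -9.2  -8.8  -9.2  -8.8  -7.8] med -9.25
t 30.65 p [645.1 452.5 390. ] rot [-3.1412e+00 -6.0000e-04 -2.3355e+00] F [ 0.2 -0.2 -0.4] open -0.002 q [ 0.61  0.62  1.24 -0.    1.28 -1.77]
```

View pics/y_top.png

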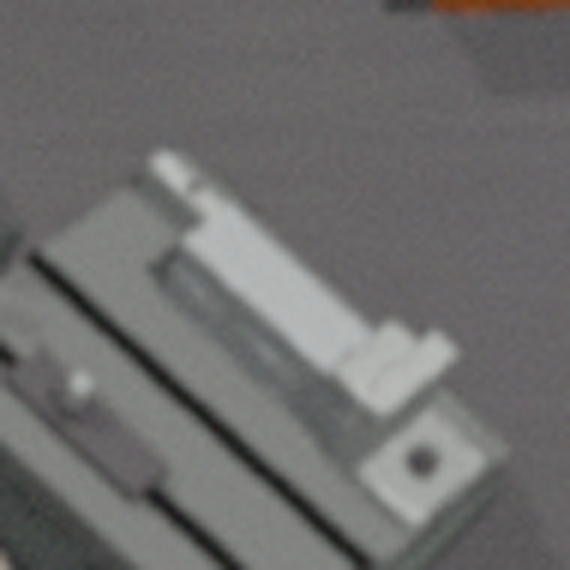

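View pics/y_full.png

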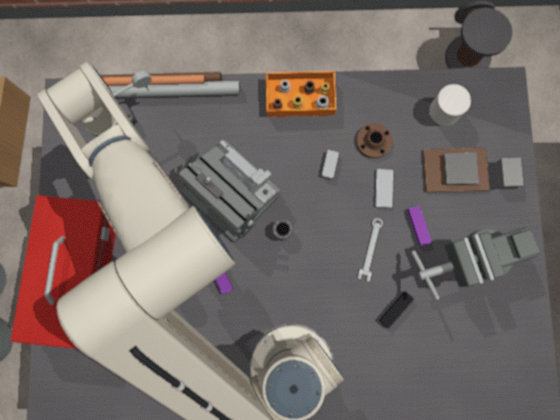

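```bash
python3 -c "
from rig import r
print(r.sign_off())"
```

```text
the job is handed in; nothing more can be done
None
```

The loose 120 x 35 mm block is wrung onto the fixed one and home against the fence and stop. The job was handed in at about 30.7 s with the arm clear. `sign_off` reported no verdict.

**How it went:** I gripped the block level and touched its upslope edge to the fixed face. Opening the fingers slowly let it tip flat, about 43 mm short of home. I then pushed it from its open end, at about 5–8 N while sliding, until it met the stop.

**What needed mending:** After that first push, both views showed the open end about 3 mm upslope, roughly 0.03 rad of yaw. I nudged it down to the fence with about 7–10 N, then pushed it to the stop once more. The most push I read at the stop was about 18 N, and the highest contact reading was about 25 N, when it first touched the face.

**Last checks, loose block edges against the fixed block's edges in the first pictures:**
- **Sides:** parallel, and within about 0.9 mm (top view) and 1.4 mm (side view). I put most of this down to tilt error in my model, since the block bears on the fence.
- **End:** about 0.5 mm off in the top view. The side view gave about 1.8 mm the other way, but it resolves only about 6 mm per pixel there, so I relied on the top view and the force rise at the stop.
- **Tool and bench:** tool force is zero. The other things on the bench look unmoved in the top view, except the spray can, which the arm hid in the last picture. I never touched it.

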